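# Reset a bench rheostat and lock it again

### The arm

A 6-joint arm with a two-finger parallel gripper is mounted at the origin on a cart in front of the work surface, level with it; the furniture and walls round the work are solid. World frame = base frame: x ahead of the robot, y to its left, z up, the work surface at z = 0. Lengths are in m, angles in rad, forces in N, time in s.
With the tool pointing down it reaches from about 0.35 to 0.775 m from the base axis. Payload 5.5 kg.
Tool frame: the origin (TCP) lies at the very end of the fingers, on their centre line; the grasp point (between the pads) lies 19 mm behind it; x points along the fingers, y is the direction in which the jaws open and shut, and the axes are right-handed (so a half turn about x gives the same grasp; the last joint's range is limited). The gripper opens to 85 mm and grips with 20 to 120 N. Pads are 22 mm wide; open, the fingers measure 114 mm over their backs; the gripper's body (76 mm by 85 mm) begins 54 mm behind the grasp point. The pads swing forward as they close: fully open they stand 13 mm farther back than shut.
Start: joints at [1.105, 0.313, 0.046, 1.304, 0, 1.431], TCP at [0.184, 0.545, 0.231] pointing down, gripper open.
Joint ranges: [-2.76, 2.76], [-0.86, 1.69], [-1.03, 1.26], [-2.2, 2.34], [-1.47, 1.5], [-3.14, 3.14]. Speed limits (rad/s): [2.57, 2.57, 3.14, 3.14, 3.14, 3.14].

### API

Orientations are given as a unit quaternion [w, x, y, z].
In Python, from workcell import env gives the robot as it stands.
- The arm moves only by the tool servo_tool, never from a script. Its argument "increments" is a list of rows, each an object with "offset": the shift along the tool's x, y, z in cm, a list of three; "yaw": the turn about the tool's x in degrees. In form: [{"offset": [x, y, z], "yaw": yaw}, ...]. A call has exactly 8 rows; each row is the pose to reach, as a shift and turn from the pose commanded when the call began, along the tool's axes at that moment; what a row does not reach only later rows make up. A row lasts 1/10 s, in which the tool goes at most 50 mm and 8.59 degrees, less where a joint would pass 70% of its speed; a pose out of reach is approached as far as the arm can. A call with a gripper value outside its range is refused whole. "claw" is the opening, from 0 (shut) to 1 (fully open), set as the call begins (left out, the last holds). The fingers move at their own pace and stop on an object; "force" is the grip in N (left out, the last holds). Time passes only in rows, so rows that repeat a pose let the fingers close, or fill a call up. It gives the time, the measured TCP pose, the force and the opening at its end, in the units of the state.
- env.get_state(): the state, without advancing time (a new reading comes with each control period).
- env.read_camera(name): name is "scene" or "top" or "wrist"; returns (picture, depth): 400x640x3 uint8, red, green, blue; 400x640 float32, m along the optical axis (not along the pixel's ray), 0 where there is no reading.
- env.camera_model(name): a dict with "vertical_fov" (degrees; the focal length in pixels is half the picture's height over the tangent of half this angle, whatever the lens; pixels are square), "cx", "cy" (the principal point, pixels), "world_from_camera" (4x4, takes a point from camera to world coordinates). Camera axes: x right, y up, looking along -z (the intrinsics and any distortion apply to the point x, -y, -z); pixel columns grow to the right and rows downward; lengths in m; the calibration is good to about 2 mm. The wrist camera is an equidistant fisheye: a pixel r from the principal point sees the ray r / f radians off the axis. A picture is of the moment at which its call begins: read the wrist's pose just before it. camera_model takes no time and is no camera call; for the wrist camera it gives the pose at the moment of the call.
- env.hand_in(): hands the job in, once; it reports no verdict.
The state is a dict: "clock": time; "joint_pos": joint angles; "qvel": joint speeds; "tau": joint torques, N m; "tcp_pos": TCP position; "orientation": TCP orientation; "wrist_force": force on the tool from outside, world axes, zero at the start; "ft_torque": the same for the moment, N m; "finger_gap": finger opening in m.
Only numpy, scipy, OpenCV 4.12 (cv2) and the standard library are available. Lean on these libraries where they do the work, as an engineer would, in place of code of your own. Each camera call takes 0.05 s, during which the arm holds its last target.

### The job

Set the bench rheostat for the next test: swing the lock ring's lever loose, turn the black finger blade until the pointer points straight at the index clip on the dial rim, then swing the lever back to fully tight without losing the setting. Leave the clip where it is, disturb nothing else on the bench, and let go of the rheostat at the end.

Things in the scene. Friction and masses are not known exactly. Their poses are not given: they have to be found in the camera images.
- dial_centre (a point): centre of the round dial face (diameter 112 mm) on the grey bench rheostat (170 x 150 x 170 mm, fixed to the bench), 140 mm above the bench. z: turning axis of ring, adjuster and clip, leaning 28 degrees from vertical towards the rheostat's front (roughly the robot); x: in the dial face, straight up the slope. Angles are measured from x, counter-clockwise seen looking down on the dial
- lever_grip (a point): gripping point on the lock lever's upright round black handle: 16 mm in diameter, parallel to the dial axis, 88 mm from it, at the right of the dial seen from its front; free from 16 to 62 mm above the dial face, this point at 42 mm. The flat steel lever under it is 14 mm wide. The handle stands at 230 degrees when tight, 280 when fully loose
- lock_ring (a joint): angle of the lock ring, rad: 0 fully tight (end stop, where it starts), 0.87 fully loose (end stop); it loosens counter-clockwise seen looking down on the dial. Near tight it clamps the adjuster (about 1 N m; never force it), above 0.4 the adjuster is free. Turning it takes up to 8 N at the handle; it stays where it is left
- blade_grip (a point): gripping point on the adjuster's black finger blade: a flat upright bar 64 mm long, 14 mm thick, standing from 30 to 69 mm above the dial face, centred on the dial axis, above a disc 56 mm in diameter. The point is on the axis, 53 mm above the dial face. x of this frame runs along the blade towards the pointer, z along the dial axis.
- adjuster (a joint): angle of the adjuster, rad: the direction of pointer and blade in the dial face, 0 = straight up the slope, positive counter-clockwise, range -1.2 to 1.2. It starts clockwise of the clip. When the ring is loose it turns with little effort (0.1 N m) and stays where it is left.
- pointer_tip (a point): tip of the metal pointer arm of the adjuster, 52 mm from the dial axis and 24.5 mm above the dial face; it sweeps just inside the clip and over the lock ring.
- clip_tip (a point): inner end of the small metal index clip that straddles the dial rim, 10 mm wide, 54 mm from the dial axis and 24.5 mm above the dial face. Its x axis points radially outwards, y along the rim. It must not be shifted.
- index_clip (a joint): angle of the index clip, rad, measured like the adjuster's angle; the two are equal when the pointer points straight at the clip.
- meter: grey hand-held multimeter 154 x 77 x 48 mm lying on its back at the left of the rheostat; origin at the centre of its underside; leave alone
- torque_tool: torque screwdriver with a green handle, 177 mm long, 36 mm thick, lying at the right of the rheostat; origin at the centre of its underside; leave alone
- marker: marker pen 136 mm long, 14 mm thick, lying in front and to the left of the rheostat; origin at the centre of the underside; leave alone

How it is judged:
By the outcome, as a careful person would: the job done as asked, in the order asked, and still so for the second after the job is handed in, with the robot touching nothing.
It also fails if it takes over 54 s, if anything falls off the work surface, if the arm or the gripper's body presses on something with over 40 N, if the wrist force passes 120 N, or if a joint passes its speed limit or range.

## Working session

There is one attempt and no reset: what is moved stays moved. The work goes in short steps, Python scripts to look and compute and a tool call to move; the robot and the scene stay as the last step left them, time stands still between calls to the robot, and variables do not carry over. Pictures are saved under pics/ and viewed, and the job is handed in when it is done.

Besides the shell and the picture viewer there is one more tool, called after ">>>" in YAML: its name, and indented under it one key for each argument. servo_tool: Moves the arm, as the interface text tells. Its arguments: {"type":"object","properties":{"increments":{"type":"array","items":{"type":"object","properties":{"offset":{"type":"array","items":{"type":"number"}},"yaw":{"type":"number"}}}},"claw":{"type":"number"},"force":{"type":"number"}},"required":["increments"]}

```bash
ls; mkdir -p pics
python3 - <<'E'
from workcell import env
import cv2,numpy as np
print(env.get_state())
for n in ["scene","top","wrist"]:
    m=env.camera_model(n);print(n,m)
    p,d=env.read_camera(n);cv2.imwrite(f"pics/{n}0.png",p[:,:,::-1]);np.savez(f"pics/{n}0.npz",p=p,d=d,**{k:np.array(v) for k,v in m.items() if not isinstance(v,str)})
E
```

```text
pics
{'clock': 0.0, 'joint_pos': array([ 1.10538420e+00,  3.13965096e-01,  4.49663866e-02,  1.30365077e+00,
       -9.95114938e-06,  1.43124802e+00]), 'qvel': array([-0.00073827, -0.00129752, -0.00046356,  0.00149134,  0.00064747,
       -0.00086701]), 'tau': array([-1.10829387e-03, -4.80630898e+01,  2.98529309e+01,  1.93150132e-02,
       -1.54669060e-04, -1.65872973e-05]), 'tcp_pos': array([0.18381241, 0.54425881, 0.23042385]), 'orientation': array([ 0.6975497 ,  0.11407465,  0.69793333, -0.11532763]), 'wrist_force': array([0.05041987, 0.64121678, 0.5688405 ]), 'ft_torque': array([ 0.0276097 , -0.01940915,  0.02271795]), 'finger_gap': 0.0854675055813505}
scene {'vertical_fov': 57.6923599323369, 'cx': 323.6965610366953, 'cy': 202.3964146475756, 'world_from_camera': array([[ 0.88298562,  0.37051239, -0.28819604,  0.31818749],
       [-0.46931901,  0.68544099, -0.55669589, -0.23411491],
       [-0.00872135,  0.62681035,  0.77912305,  0.78893387],
       [ 0.        ,  0.        ,  0.        ,  1.        ]])}
top {'vertical_fov': 47.83719241079691, 'cx': 313.38360340280457, 'cy': 208.05220229324564, 'world_from_camera': array([[ 0.0125391 ,  0.99781029, -0.06494152,  0.50595982],
       [-0.99930242,  0.01022006, -0.03591966,  0.22104138],
       [-0.0351773 ,  0.06534662,  0.99724239,  1.0901746 ],
       [ 0.        ,  0.        ,  0.        ,  1.        ]])}
wrist {'vertical_fov': 65.70646984690485, 'cx': 315.35101412139045, 'cy': 198.317455487445, 'world_from_camera': array([[ 0.32029951, -0.90045607, -0.29425685,  0.10849788],
       [ 0.9473143 ,  0.30381226,  0.10145801,  0.56940195],
       [-0.00195964, -0.31125067,  0.95032583,  0.37266648],
       [ 0.        ,  0.        ,  0.        ,  1.        ]])}
```

View pics/scene0.png

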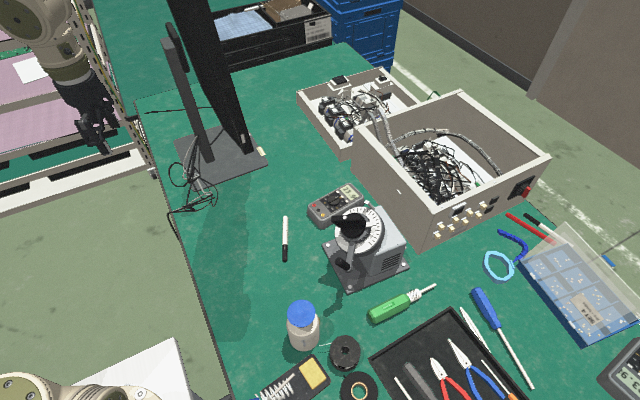

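View pics/top0.png

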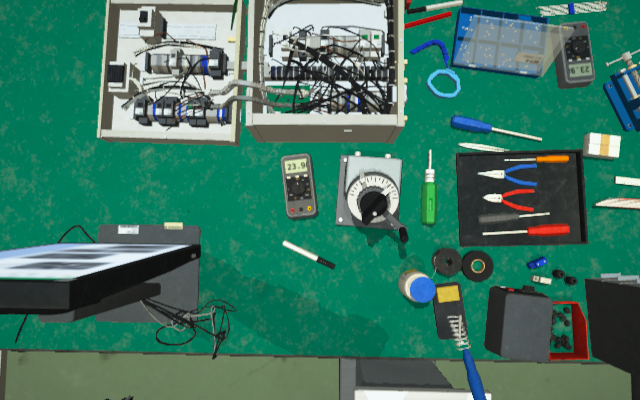

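View pics/wrist0.png

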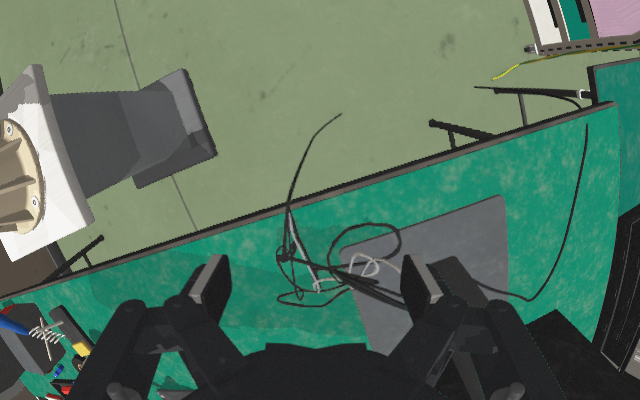

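Run:
```python
import cv2,numpy as np
p=cv2.imread("pics/top0.png");c=p[140:250,325:425];cv2.imwrite("pics/topz.png",cv2.resize(c,None,fx=5.4,fy=5.4,interpolation=cv2.INTER_CUBIC))
p=cv2.imread("pics/scene0.png");c=p[180:300,300:420];cv2.imwrite("pics/scenez.png",cv2.resize(c,None,fx=5,fy=5,interpolation=cv2.INTER_CUBIC))
```

```text
(no output)
```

View pics/topz.png

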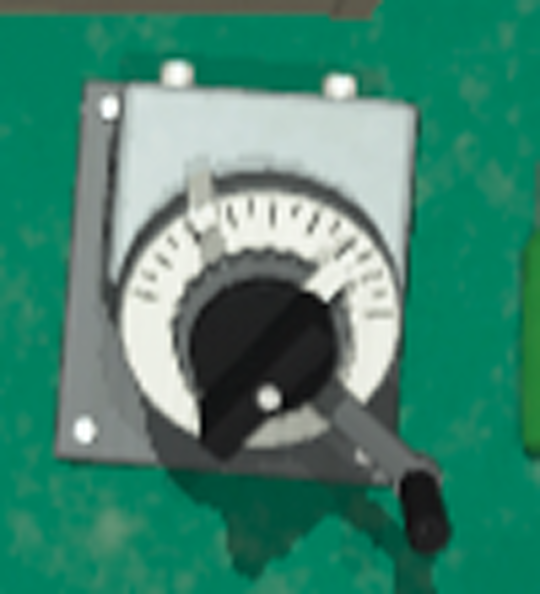

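View pics/scenez.png

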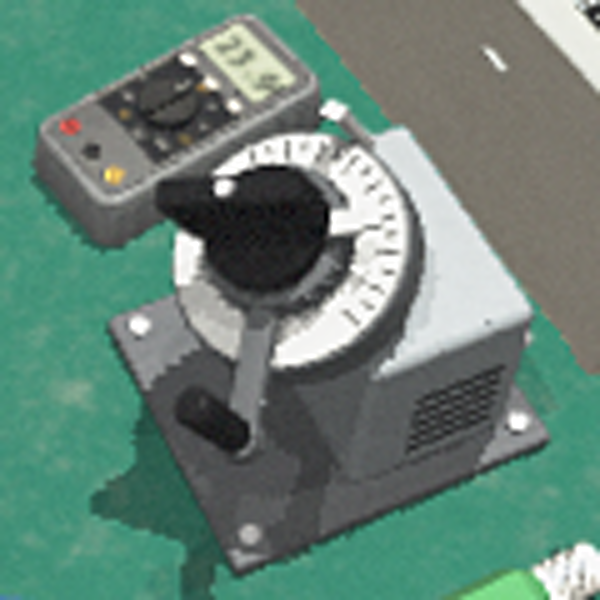

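```bash
cat > h.py <<'E'
import cv2,numpy as np
from workcell import env
def load(f):
    z=np.load(f); return z
def rays(z,uv,fish=False):
    uv=np.atleast_2d(np.asarray(uv,float)); f=200/np.tan(np.radians(float(z['vertical_fov'])/2))
    x=(uv[:,0]-z['cx'])/f; y=(uv[:,1]-z['cy'])/f
    if fish:
        r=np.hypot(x,y)+1e-12; d=np.c_[x/r*np.sin(r),-y/r*np.sin(r),-np.cos(r)]
    else: d=np.c_[x,-y,-np.ones_like(x)]
    M=z['world_from_camera']; return M[:3,3],d@M[:3,:3].T
def plane(z,uv,p0,n,fish=False):
    o,d=rays(z,uv,fish); t=((p0-o)@n)/(d@n); return o+d*t[:,None]
def pts(z,mask,fish=False):
    v,u=np.nonzero(mask&(z['d']>0)); o,d=rays(z,np.c_[u,v],fish)
    fw=-z['world_from_camera'][:3,2]; s=z['d'][v,u]/(d@fw); return o+d*s[:,None],np.c_[u,v]
E
python3 - <<'E'
from h import *
for n,box in [("top",(340,165,402,225)),("scene",(330,200,390,260))]:
    z=load(f"pics/{n}0.npz"); p=z['p'].astype(int)
    m=(p.min(2)>195)&(p.max(2)-p.min(2)<25)
    b=np.zeros(m.shape,bool); b[box[1]:box[3],box[0]:box[2]]=1
    P,uv=pts(z,m&b); 
    # plane ransac
    best=None;rng=np.random.default_rng(0)
    for i in range(500):
        a=P[rng.choice(len(P),3,False)]; nn=np.cross(a[1]-a[0],a[2]-a[0]); 
        if np.linalg.norm(nn)<1e-5: continue
        nn/=np.linalg.norm(nn); k=abs((P-a[0])@nn)<.0025
        if best is None or k.sum()>best.sum(): best=k
    Q=P[best];c=Q.mean(0);nn=np.linalg.svd(Q-c)[2][2]; nn*=np.sign(nn[2])
    print(n,len(P),len(Q),c,nn,"tilt",np.degrees(np.arccos(nn[2])),"az",np.degrees(np.arctan2(nn[1],nn[0])))
    z2=(p.max(2)<0)
    im=np.zeros(m.shape,np.uint8); im[uv[best][:,1],uv[best][:,0]]=255
    hull=cv2.convexHull(uv[best].astype(np.int32)); 
    e=cv2.fitEllipse(hull.astype(np.float32)); print(e)
    H=plane(z,hull[:,0],c,nn); 
    xa=np.array([0,0,1])-nn[2]*nn; xa/=np.linalg.norm(xa); ya=np.cross(nn,xa)
    q=np.c_[(H-c)@xa,(H-c)@ya]; (cx,cy),r=cv2.minEnclosingCircle(q.astype(np.float32)*1000)
    print("centre",c+xa*cx/1000+ya*cy/1000,"r",r)
E
```

```text
top 1123 552 [0.59742731 0.13691582 0.14591697] [-0.47414435  0.02816371  0.87999656] tilt 28.358051671951554 az 176.6006810149365
((372.716552734375, 198.5693817138672), (45.397071838378906, 50.500953674316406), 85.2081069946289)
centre [0.58774568 0.13079334 0.14089643] r 52.896202087402344
scene 870 482 [0.59970409 0.1193379  0.14537848] [-0.46714034  0.03255955  0.88358349] tilt 27.92229419496573 az 176.01294865725677
((357.6628723144531, 229.40115356445312), (42.977027893066406, 48.166595458984375), 44.73119354248047)
centre [0.58710989 0.13091101 0.1382936 ] r 53.594078063964844
```

```bash
cat >> h.py <<'E'
az=np.radians(176.3);t=np.radians(28)
N=np.array([np.sin(t)*np.cos(az),np.sin(t)*np.sin(az),np.cos(t)])
X=np.array([0,0,1])-N[2]*N; X/=np.linalg.norm(X); Y=np.cross(N,X)
C=np.array([.5875,.131,.140])
def dial(a,r,h): a=np.radians(a); return C+r*(np.cos(a)*X+np.sin(a)*Y)+h*N
def todial(P):
    d=P-C; return np.c_[np.degrees(np.arctan2(d@Y,d@X)),1000*np.hypot(d@X,d@Y),1000*(d@N)]
def proj(m,P,fish=False):
    P=np.atleast_2d(P);M=m['world_from_camera'];f=200/np.tan(np.radians(float(m['vertical_fov'])/2))
    q=(P-M[:3,3])@M[:3,:3]; x,y,zz=q[:,0],-q[:,1],-q[:,2]
    if fish:
        r=np.hypot(x,y);k=np.arctan2(r,zz)/r; x,y=x*k,y*k
    else: x,y=x/zz,y/zz
    return np.c_[m['cx']+f*x,m['cy']+f*y]
E
python3 - <<'E'
from h import *
z=load("pics/top0.npz")
for nm,q,h in [("ptip",(345,252),24.5),("clipin",(214,252),24.5),("clipout",(203,165),22),("bladeends",(325,300),69),("",(215,430),69),("disc c",(265,345),30),("hub",(265,398),0),("handle top",(428,530),62),("handle bot",(418,480),16)]:
    P=plane(z,[325+q[0]/5.4,140+q[1]/5.4],C+N*h/1000,N); print(nm,P.round(3),todial(P).round(1))
print("lever",dial(230,.088,.016),dial(230,.088,.042),dial(230,.088,.062),"loose",dial(280,.088,.042),dial(280,.088,.062))
print("blade",dial(0,0,.053),dial(0,0,.069))
s=load("pics/scene0.npz")
for n,zz,b in (("top",z,(325,140,5.4)),("scene",s,(300,180,5))):
  p=cv2.imread(f"pics/{n}z.png")
  for a,r,h in [(230,.088,.062),(230,.088,.016),(280,.088,.062)]+[(k,.056,0) for k in range(0,360,30)]+[(0,0,.069)]:
    u=(proj(zz,dial(a,r,h))[0]-b[:2])*b[2]; cv2.circle(p,tuple(int(v) for v in u),3,(0,0,255),-1)
  cv2.imwrite(f"pics/{n}ov.png",p)
E
```

```text
ptip [[0.61  0.102 0.181]] [[-34.2  49.   24.5]]
clipin [[0.61  0.151 0.179]] [[29.7 42.3 24.5]]
clipout [[0.641 0.156 0.192]] [[22.  75.4 22. ]]
bladeends [[0.588 0.114 0.219]] [[-23.5  42.3  69. ]]
 [[0.542 0.151 0.194]] [[132.7  23.2  69. ]]
disc c [[0.576 0.13  0.168]] [[-27.    3.1  30. ]]
hub [[0.558 0.126 0.125]] [[-168.2   33.6   -0. ]]
handle top [[0.507 0.069 0.169]] [[-128.9   85.7   62. ]]
handle bot [[0.526 0.066 0.128]] [[-129.3   88.3   16. ]]
lever [0.52581376 0.06743635 0.12757136] [0.51363295 0.06822405 0.15052799] [0.50426309 0.06882997 0.16818695] loose [0.57569496 0.0449193  0.18425781] [0.5663251  0.04552522 0.20191676]
blade [0.56266987 0.13260569 0.18679622] [0.55517398 0.13309043 0.20092338]
```

View pics/topov.png

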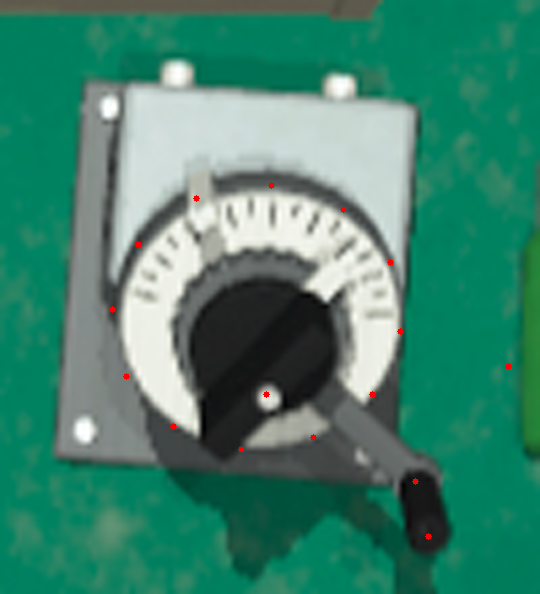

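View pics/sceneov.png

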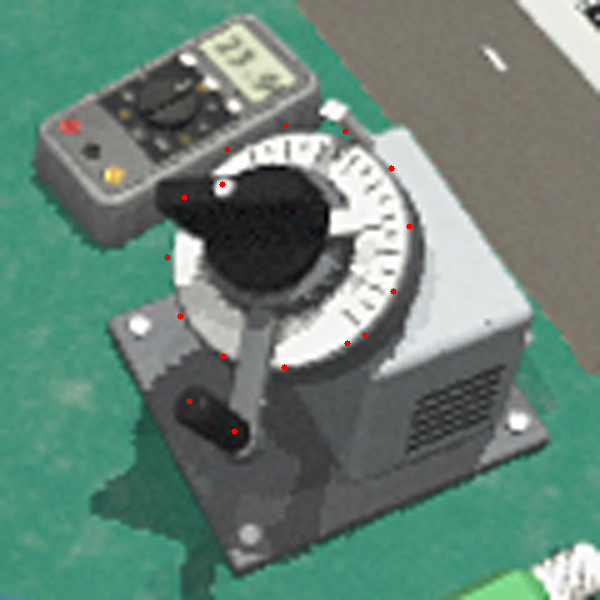

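Run:
```python
from h import *
for n in ["top","scene"]:
    z=load(f"pics/{n}0.npz"); P,uv=pts(z,np.ones((400,640),bool))
    k=(P[:,2]>.04)&(P[:,0]>-.2)&(P[:,0]<.8)&(P[:,1]>-.3)&(P[:,1]<.9)
    print(n)
    # grid max height
    for xi in np.arange(.75,-.2,-.05):
        row=[]
        for yi in np.arange(.85,-.3,-.05):
            s=k&(abs(P[:,0]-xi)<.025)&(abs(P[:,1]-yi)<.025)
            row.append("%3d"%(P[s,2].max()*100) if s.any() else "  .")
        print("%5.2f"%xi," ".join(row))
print(" ".join("%.2f"%y for y in np.arange(.85,-.3,-.05)))
```

```text
top
 0.75   .   .   6   6   6   6   6   6   6  17  17  17  17  17  17  17  17   .   .   .   .   .   .
 0.70   .   .   .   .   .   .   .   .   .   .   4   4   4  11  11  11  11   .   .   .   .   .   .
 0.65   .   .   .   .   .   .   .   .   .   .   4   4   4  11  18  16  11   .   .   .   .   .   .
 0.60   .   .   .   .   .   .   .   .   .   .   .   5   4  15  20  21  11   .   .   .   .   .   .
 0.55   .   .   .   .   .   .   .   .   .   .   .   4   4  13  21  21  14   .   .   .   .   .   .
 0.50   .  30  30  29  30  29  30  30   .   .   .   .   .   .   .  16  17   .   4   .   .   .   .
 0.45   .  33  40  47  54  60  60  60   .   .   .   .   .   .   .   .  13  12   4   4   .   .   .
 0.40   .   .   .  37  37  60  60  60   .   .   .   .   .   .   .   .  13  13   4   .  10  10  10
 0.35   .   .   .  37  37  12   9   6   .   .   .   .   .   .   .   .  13  12  10   .  10  10  10
 0.30   .   .   .   .   .   8   9   6   .   .   .   .   .   .   .   .   .   .  10  10  10  10  10
 0.25   .   .   .   .   .   6   5   4   4   .   .   .   .   .   .   .   .   .  15  14  10  10  10
 0.20   .   .   . 
[... 2054 characters left out ...]
.   .   .   .   .   .   .   .   .   .   .   .   .   .   .   .   .  28   .   .   .   .   .
 0.05   .   .   .   .   .   .   .   .   .   .   .   .   .   .   .   .  31  31   .   .   .   .   .
-0.00   .   .   .   .   .   .   .   .   .   .   .   .   .   .   .   .  31  31   .   .   .   .   .
-0.05   .   .   .   .   .   .   .   .   .   .   .   .   .   .   .   .   .   .   .   .   .   .   .
-0.10   .   .   .   .   .   .   .   .   .   .   .   .   .   .   .   .   .   .   .   .   .   .   .
-0.15   .   .   .   .   .   .   .   .   .   .   .   .   .   .   .   .   .   .   .   .   .   .   .
0.85 0.80 0.75 0.70 0.65 0.60 0.55 0.50 0.45 0.40 0.35 0.30 0.25 0.20 0.15 0.10 0.05 -0.00 -0.05 -0.10 -0.15 -0.20 -0.25
```

```bash
cat >> h.py <<'E'
from scipy.spatial.transform import Rotation as Rn
def rel(P,azy=None,st=None):
    st=st or env.get_state(); q=st['orientation']; R=Rn.from_quat([q[1],q[2],q[3],q[0]]).as_matrix()
    o=100*(np.asarray(P)-st['tcp_pos'])@R
    a=np.degrees(np.arctan2(R[1,1],R[0,1])); 
    return o.round(2), (None if azy is None else round(a-azy,1)), "tilt",R[:,0].round(4)
E
python3 - <<'E'
from h import *
print(rel([.42,.10,.33],86.3))
E
```

```text
(array([ -9.9 , -34.56,  36.59]), np.float64(-15.0), 'tilt', array([-7.0e-04, -1.3e-03, -1.0e+00]))
```

>>> servo_tool:
  increments:
    - {"offset": [-1, -3, 3], "yaw": -1}
    - {"offset": [-2, -6, 6.3], "yaw": -2}
    - {"offset": [-3, -9, 9.5], "yaw": -4}
    - {"offset": [-4, -12, 12.7], "yaw": -5}
    - {"offset": [-5, -15, 15.9], "yaw": -7}
    - {"offset": [-6, -18, 19.1], "yaw": -9}
    - {"offset": [-7, -21, 22.3], "yaw": -10}
    - {"offset": [-8, -24, 25.5], "yaw": -12}
  claw: 0.55
  force: 25

```text
clock: 0.95
tcp_pos: [0.3491, 0.2341, 0.3116]
orientation: [0.706, 0.041, 0.706, -0.041]
wrist_force: [0.8, -0.1, -0.4]
finger_gap: 0.0468
```

Run:
```python
from h import *
print(rel([.42,.10,.33],86.3)); print(env.get_state()['joint_pos'])
```

```text
(array([ -1.84, -12.51,   8.58]), np.float64(-2.9), 'tilt', array([ 2.e-04,  1.e-04, -1.e+00]))
[ 3.99205077e-01 -1.29942718e-03 -1.34687567e-01  1.43717795e+00
  6.39252231e-05  5.14186920e-01]
```

>>> servo_tool:
  increments:
    - {"offset": [-0.4, -2.5, 1.7], "yaw": -1}
    - {"offset": [-0.8, -5, 3.4], "yaw": -2}
    - {"offset": [-1.2, -7.5, 5.1], "yaw": -3}
    - {"offset": [-1.6, -10, 6.8], "yaw": -3}
    - {"offset": [-1.8, -12.5, 8.6], "yaw": -3}
    - {"offset": [-1.8, -12.5, 8.6], "yaw": -3}
    - {"offset": [-1.8, -12.5, 8.6], "yaw": -3}
    - {"offset": [-1.8, -12.5, 8.6], "yaw": -3}

```text
clock: 1.75
tcp_pos: [0.4192, 0.1022, 0.3291]
orientation: [0.706, 0.023, 0.707, -0.022]
wrist_force: [-0.3, -0.3, -0.5]
finger_gap: 0.0471
```

```bash
cat >> h.py <<'E'
def shot(n,tag):
    m=env.camera_model(n); p,d=env.read_camera(n); cv2.imwrite(f"pics/{n}{tag}.png",p[:,:,::-1]);np.savez(f"pics/{n}{tag}.npz",p=p,d=d,**{k:np.array(v) for k,v in m.items() if not isinstance(v,str)})
    return load(f"pics/{n}{tag}.npz")
E
python3 - <<'E'
from h import *
z=shot("wrist","1"); print(rel(dial(230,.088,.042),86.3))
p=z['p'][:,:,::-1].copy()
for a,r,h in [(230,.088,.062),(230,.088,.016)]+[(k,.056,0) for k in range(0,360,30)]+[(0,0,.069)]+[(k,.054,.0245) for k in (20,30)]:
    u=proj(z,dial(a,r,h),True)[0]; cv2.circle(p,tuple(int(round(v)) for v in u),1,(0,0,255),-1)
cv2.imwrite("pics/w1ov.png",cv2.resize(p,None,fx=1.25,fy=1.25))
E
```

```text
(array([17.86, -2.82,  9.66]), np.float64(0.1), 'tilt', array([-5.e-04,  3.e-04, -1.e+00]))
```

View pics/w1ov.png

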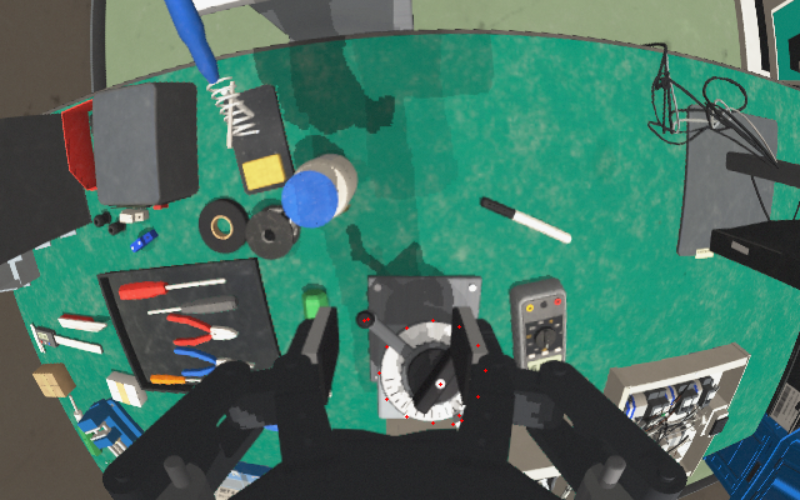

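Run:
```python
from h import *
P=dial(230,.088,.0475);print(P); P[2]-=.019; print(rel(P,86.3)); print(rel(P+[0,0,.075],86.3))
```

```text
[0.51105623 0.06839068 0.15538421]
(array([19.27, -2.82,  9.4 ]), np.float64(0.1), 'tilt', array([-5.e-04,  3.e-04, -1.e+00]))
(array([11.77, -2.82,  9.39]), np.float64(0.1), 'tilt', array([-5.e-04,  3.e-04, -1.e+00]))
```

>>> servo_tool:
  increments:
    - {"offset": [2, -1, 3], "yaw": 0}
    - {"offset": [5, -2, 6], "yaw": 0}
    - {"offset": [9, -2.8, 9.4], "yaw": 0}
    - {"offset": [12, -2.8, 9.4], "yaw": 0}
    - {"offset": [14.5, -2.8, 9.4], "yaw": 0}
    - {"offset": [17, -2.8, 9.4], "yaw": 0}
    - {"offset": [19.2, -2.8, 9.4], "yaw": 0}
    - {"offset": [19.2, -2.8, 9.4], "yaw": 0}

```text
clock: 2.6
tcp_pos: [0.5089, 0.0689, 0.1343]
orientation: [0.705, 0.022, 0.709, -0.022]
wrist_force: [-0.9, 0.1, 0.3]
finger_gap: 0.0465
```

Run:
```python
from h import *
P=dial(230,.088,.0475); P[2]-=.019; print(rel(P,86.3)); 
z=shot("wrist","2"); z=shot("scene","2");cv2.imwrite("pics/s2z.png",cv2.resize(z['p'][150:310,260:440,::-1],None,fx=3,fy=3))
```

```text
(array([-0.21, -0.04,  0.22]), np.float64(0.1), 'tilt', array([-6.2e-03,  4.0e-04, -1.0e+00]))
```

View pics/wrist2.png

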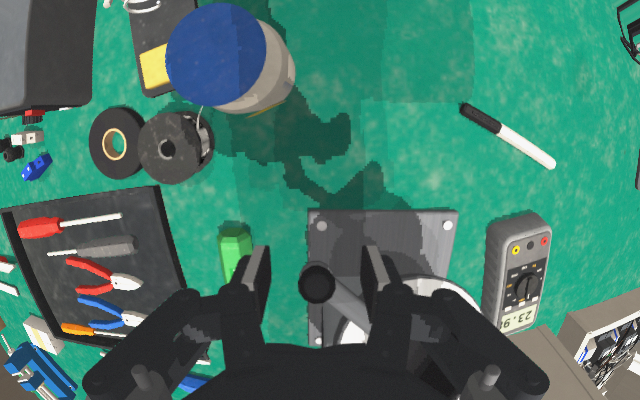

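View pics/s2z.png

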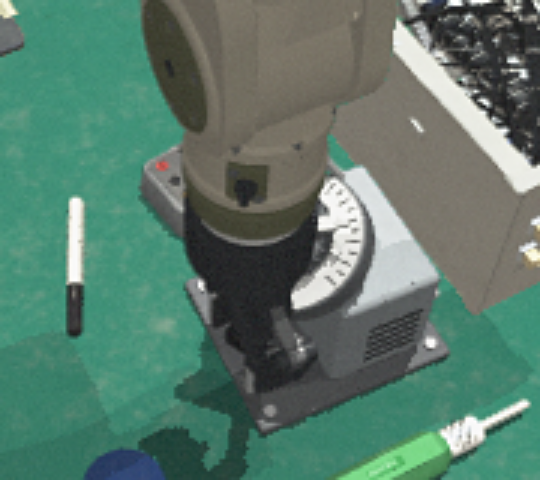

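>>> servo_tool:
  increments:
    - {"offset": [-0.1, 0, 0.1], "yaw": 0}
    - {"offset": [-0.1, 0, 0.1], "yaw": 0}
    - {"offset": [-0.1, 0, 0.1], "yaw": 0}
    - {"offset": [-0.1, 0, 0.1], "yaw": 0}
    - {"offset": [-0.1, 0, 0.1], "yaw": 0}
    - {"offset": [-0.1, 0, 0.1], "yaw": 0}
    - {"offset": [-0.1, 0, 0.1], "yaw": 0}
    - {"offset": [-0.1, 0, 0.1], "yaw": 0}
  claw: 0
  force: 25

```text
clock: 3.5
tcp_pos: [0.5143, 0.0682, 0.1401]
orientation: [0.708, 0.023, 0.705, -0.022]
wrist_force: [0.7, 3.5, 6.4]
finger_gap: 0.0155
```

Run:
```python
from h import *
s=env.get_state();print(s['tcp_pos'],s['wrist_force'],s['ft_torque'],s['finger_gap'])
T=np.array([[0,0,-1],[np.cos(np.radians(86.3)),np.sin(np.radians(86.3)),0]]);T=np.r_[T,[np.cross(T[0],T[1])]]
for a in range(230,286,3): print(a,(100*T@(dial(a,.088,0)-dial(230,.088,0))).round(2))
```

```text
[0.51429721 0.06823431 0.14008012] [0.6746531  3.51893552 6.42770862] [ 0.63390154 -0.09284874  0.01429494] 0.015548780785943118
230 [0. 0. 0.]
233 [-0.17 -0.29  0.32]
236 [-0.35 -0.55  0.65]
239 [-0.53 -0.8   0.99]
242 [-0.72 -1.03  1.35]
245 [-0.91 -1.23  1.71]
248 [-1.11 -1.42  2.08]
251 [-1.31 -1.58  2.46]
254 [-1.52 -1.72  2.85]
257 [-1.73 -1.83  3.25]
260 [-1.94 -1.93  3.65]
263 [-2.15 -1.99  4.05]
266 [-2.37 -2.04  4.45]
269 [-2.58 -2.06  4.86]
272 [-2.8  -2.05  5.27]
275 [-3.02 -2.03  5.67]
278 [-3.23 -1.97  6.08]
281 [-3.44 -1.9   6.48]
284 [-3.66 -1.8   6.87]
```

>>> servo_tool:
  increments:
    - {"offset": [-0.17, -0.29, 0.32], "yaw": 0}
    - {"offset": [-0.35, -0.55, 0.65], "yaw": 0}
    - {"offset": [-0.53, -0.8, 0.99], "yaw": 0}
    - {"offset": [-0.72, -1.03, 1.35], "yaw": 0}
    - {"offset": [-0.91, -1.23, 1.71], "yaw": 0}
    - {"offset": [-1.11, -1.42, 2.08], "yaw": 0}
    - {"offset": [-1.31, -1.58, 2.46], "yaw": 0}
    - {"offset": [-1.52, -1.72, 2.85], "yaw": 0}

```text
clock: 4.3
tcp_pos: [0.5371, 0.0505, 0.1529]
orientation: [0.705, 0.023, 0.709, -0.021]
wrist_force: [-6.5, 6.4, 1.6]
finger_gap: 0.0156
```

Run:
```python
from h import *
s=env.get_state();print(s['tcp_pos'],s['wrist_force'],s['ft_torque'],s['finger_gap'],rel([0,0,0],86.3,s)[1:])
print(todial((s['tcp_pos']+[0,0,.019])[None]))
```

```text
[0.53706679 0.05045064 0.15287702] [-6.48214031  6.4326858   1.63214648] [1.17799863 1.21388511 0.18048277] 0.015572709833531576 (np.float64(0.1), 'tilt', array([-0.0058,  0.0034, -1.    ]))
[[-106.56798853   87.25884944   49.33301028]]
```

>>> servo_tool:
  increments:
    - {"offset": [-0.21, -0.11, 0.4], "yaw": 0}
    - {"offset": [-0.42, -0.21, 0.8], "yaw": 0}
    - {"offset": [-0.63, -0.27, 1.2], "yaw": 0}
    - {"offset": [-0.85, -0.32, 1.6], "yaw": 0}
    - {"offset": [-1.06, -0.34, 2.01], "yaw": 0}
    - {"offset": [-1.28, -0.33, 2.42], "yaw": 0}
    - {"offset": [-1.5, -0.31, 2.82], "yaw": 0}
    - {"offset": [-1.75, -0.24, 3.28], "yaw": 0}

```text
clock: 5.1
tcp_pos: [0.569, 0.0446, 0.1699]
orientation: [0.704, 0.022, 0.709, -0.022]
wrist_force: [-7.8, 0.2, -0.3]
finger_gap: 0.0152
```

>>> servo_tool:
  increments:
    - {"offset": [0, 0, 0], "yaw": 0}
    - {"offset": [0, 0, 0.1], "yaw": 0}
    - {"offset": [0, 0, 0.2], "yaw": 0}
    - {"offset": [0, 0, 0.2], "yaw": 0}
    - {"offset": [0, 0, 0.2], "yaw": 0}
    - {"offset": [0, 0, 0.2], "yaw": 0}
    - {"offset": [0, 0, 0.2], "yaw": 0}
    - {"offset": [0, 0, 0.2], "yaw": 0}

```text
clock: 5.9
tcp_pos: [0.5707, 0.0446, 0.1707]
orientation: [0.704, 0.023, 0.709, -0.022]
wrist_force: [-9.8, 2.6, 5.4]
finger_gap: 0.0155
```

Run:
```python
from h import *
s=env.get_state();print(s['tcp_pos'],s['wrist_force'],s['ft_torque'],s['finger_gap'],rel([0,0,0],86.3,s)[1:])
print(todial((s['tcp_pos']+[0,0,.019])[None]))
z=shot("wrist","3"); z=shot("scene","3");cv2.imwrite("pics/s3z.png",cv2.resize(z['p'][150:310,260:440,::-1],None,fx=3,fy=3))
```

```text
[0.57070892 0.0446146  0.17067193] [-9.79144912  2.56127544  5.35178545] [0.31757501 1.91576226 0.12512422] 0.015501035188207953 (np.float64(0.1), 'tilt', array([-7.2e-03,  7.0e-04, -1.0e+00]))
[[-81.24237751  88.31858876  49.1070723 ]]
```

View pics/wrist3.png

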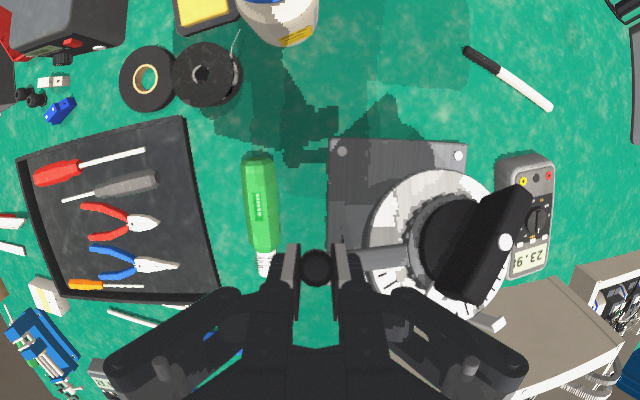

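View pics/s3z.png

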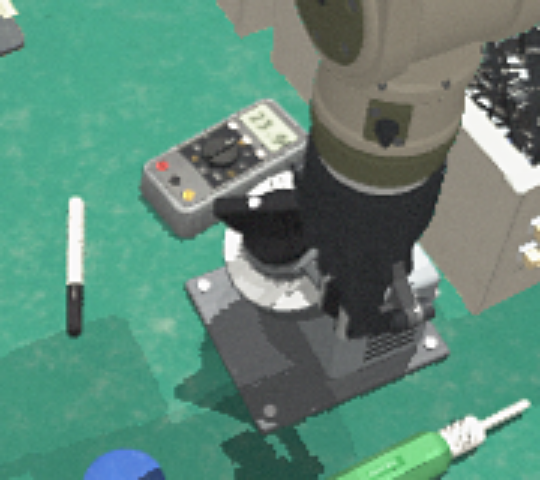

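>>> servo_tool:
  increments:
    - {"offset": [0, 0, 0], "yaw": 0}
    - {"offset": [0, 0, 0], "yaw": 0}
    - {"offset": [0, 0, 0], "yaw": 0}
    - {"offset": [-2, 0, 0], "yaw": 0}
    - {"offset": [-5, 0, 0], "yaw": 0}
    - {"offset": [-9, 0, 0], "yaw": 0}
    - {"offset": [-12, 2, 2], "yaw": 0}
    - {"offset": [-14, 5, 5], "yaw": 0}
  claw: 0.5

```text
clock: 6.8
tcp_pos: [0.6285, 0.0897, 0.3153]
orientation: [0.709, 0.024, 0.705, -0.024]
wrist_force: [1.4, 0.5, 0.7]
finger_gap: 0.0427
```

Run:
```python
from h import *
print(rel([.68,.13,.31],86.3))
```

```text
(array([0.56, 4.36, 4.87]), np.float64(-0.1), 'tilt', array([ 5.2e-03, -5.0e-04, -1.0e+00]))
```

>>> servo_tool:
  increments:
    - {"offset": [0, 2, 2], "yaw": 0}
    - {"offset": [0, 4, 4], "yaw": 0}
    - {"offset": [0, 4, 5], "yaw": 0}
    - {"offset": [0, 4, 5], "yaw": 0}
    - {"offset": [0, 4, 5], "yaw": 0}
    - {"offset": [0, 4, 5], "yaw": 0}
    - {"offset": [0, 4, 5], "yaw": 0}
    - {"offset": [0, 4, 5], "yaw": 0}
  claw: 0

```text
clock: 7.6
tcp_pos: [0.6798, 0.1271, 0.3117]
orientation: [0.707, 0.023, 0.706, -0.023]
wrist_force: [-0.5, 0.7, 0.3]
finger_gap: 0.0006
```

```bash
cat > look.py <<'E'
from h import *
import sys
tag=sys.argv[1]
z=shot("wrist",tag)
c=proj(z,dial(0,.01,.02),True)[0].round().astype(int); x0,y0=max(0,c[0]-75),max(0,c[1]-70)
print("crop",x0,y0)
k=5;im=cv2.resize(z['p'][y0:y0+120,x0:x0+150,::-1],None,fx=k,fy=k,interpolation=cv2.INTER_CUBIC)
for a,r,h in [(a,.056,0) for a in range(0,360,30)]+[(0,0,.069),(280,.088,.062)]+[(a,.054,.0245) for a in (-30,-20,-10,0,10,20,30)]:
    u=((proj(z,dial(a,r,h),True)[0]-[x0,y0])+.5)*k; cv2.circle(im,tuple(int(round(v)) for v in u),2,(0,0,255) if h==0 else (0,200,255),-1)
cv2.imwrite(f"pics/look{tag}.png",im); print(env.get_state()['tcp_pos'])
E
python3 look.py 4
```

```text
crop 239 16
[0.67988403 0.12716543 0.31162138]
```

View pics/look4.png

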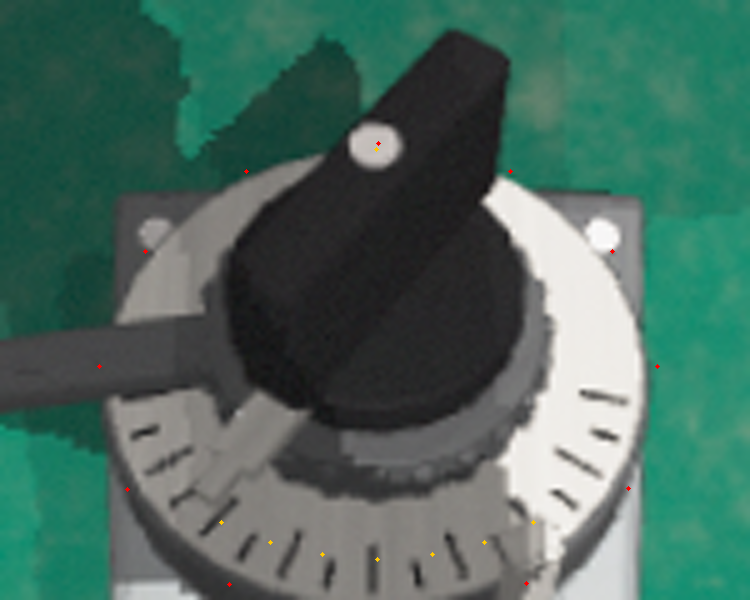

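View pics/wrist4.png

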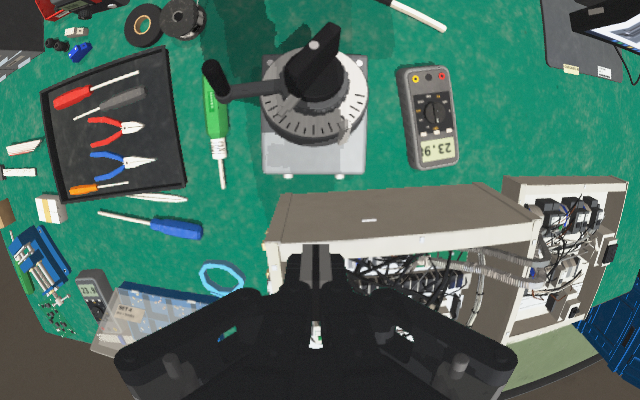

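Run:
```python
from h import *
z=load("pics/wrist4.npz"); x0,y0=320,100;k=12
im=cv2.resize(z['p'][y0:y0+50,x0:x0+50,::-1],None,fx=k,fy=k,interpolation=cv2.INTER_CUBIC)
for a in (15,20,25,30):
  for r,h in [(.054,.0245),(.066,.0245),(.054,.0)]:
    u=((proj(z,dial(a,r,h),True)[0]-[x0,y0])+.5)*k; cv2.circle(im,tuple(int(round(v)) for v in u),3,(0,0,255) if h==0 else (0,200,255),-1)
x0,y0=270,95
i2=cv2.resize(z['p'][y0:y0+50,x0:x0+30,::-1],None,fx=k,fy=k,interpolation=cv2.INTER_CUBIC)*1
for a in (-45,-40,-35,-30,-25):
  for r,h in [(.052,.0245),(.04,.0245)]:
    u=((proj(z,dial(a,r,h),True)[0]-[x0,y0])+.5)*k; cv2.circle(i2,tuple(int(round(v)) for v in u),3,(0,200,255),-1)
cv2.imwrite("pics/z4.png",cv2.resize(np.hstack([i2,im]),None,fx=.83,fy=.83))
```

```text
(no output)
```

View pics/z4.png

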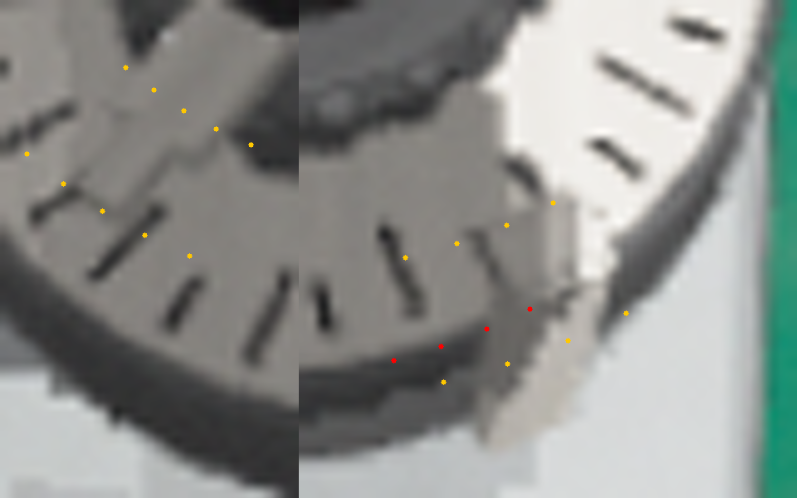

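Run:
```python
from h import *
t=load("pics/top0.npz");z=load("pics/wrist4.npz")
def mk(z,x0,y0,n,k,fish):
    c=z['p'][y0:y0+n,x0:x0+n,::-1].astype(np.uint8)
    im=cv2.resize(c,None,fx=k,fy=k,interpolation=cv2.INTER_CUBIC)
    im=(255*(im/255.)**.8).astype(np.uint8); im2=im.copy()
    for a in (20,25,30):
      for r in (.054,.060,.066,.072):
        u=((proj(z,dial(a,r,.0245),fish)[0]-[x0,y0])+.5)*k; cv2.circle(im2,tuple(int(round(v)) for v in u),2,(0,0,255),-1)
    return np.vstack([im,im2])
a=mk(t,350,165,25,11.6,False);b=mk(z,330,108,32,9.0625,True)
print(a.shape,b.shape); cv2.imwrite("pics/z5.png",np.hstack([a[:580],b[:580]]))
```

```text
(580, 290, 3) (580, 290, 3)
```

View pics/z5.png

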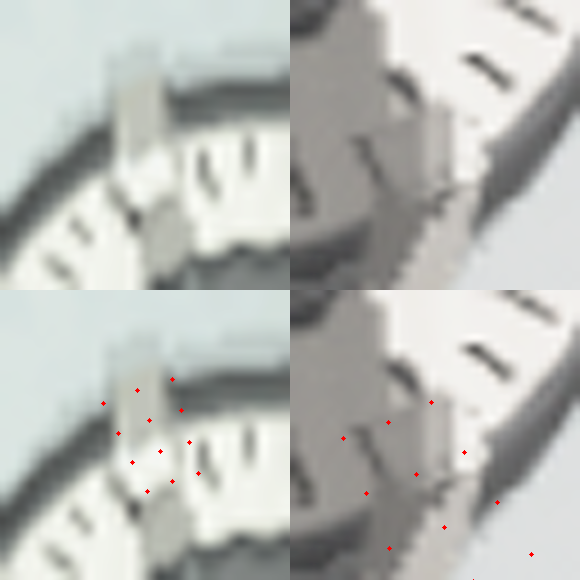

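Run:
```python
from h import *
for n,f,fi in [("top0",(356,375,168,188),False),("wrist4",(332,358,108,138),True)]:
    z=load(f"pics/{n}.npz"); m=np.zeros((400,640),bool); m[f[2]:f[3],f[0]:f[1]]=1
    P,uv=pts(z,m,fi); d=todial(P)
    H=np.full((400,640),-99.);H[uv[:,1],uv[:,0]]=d[:,2]
    print(n);print("\n".join(" ".join("%3d"%v for v in r) for r in H[f[2]:f[3],f[0]:f[1]]))
    k=(d[:,2]>17)&(d[:,1]>45)
    print(d[k].round(1)[:60].tolist(), d[k].mean(0), np.median(d[k],0))
```

```text
top0
-56 -99 -58 -57 -56 -57 -58 -57 -56 -57 -56 -58 -59 -57 -59 -58 -58 -52 -55
-53 -54 -55 -54 -56 -58 -55 -54 -54 -56 -55 -57 -58 -55 -59 -53 -56 -58 -56
-54 -54 -56 -55 -57 -54 -57 -55 -57 -56 -54 -53 -52 -57 -56 -54 -55 -53 -56
-50 -52 -53 -53 -55 -54 -53 -56 -53 -53 -51 -56 -53 -55 -54 -52 -53 -56 -56
-52 -49 -52 -54 -51 -52 -10  -6 -55 -53 -53 -21 -17 -15 -17 -16 -17 -16 -16
-53 -54 -51 -52  -7  -7  -3  -6  -9 -16 -14 -11 -16 -10  -9 -13  -9 -11 -10
-49 -53 -50 -50  -3  -4   3   3   0 -10 -11 -10  -5  -3  -7  -5  -4  -3  -4
-46 -49 -46 -18   0   6   5   6   7  -5  -2  -2  -1  -3   1   0   0  -1   2
-49 -49 -17 -15   6  12  11  16  13  -3   0  -1   0  -1   0  -1  -3   2   0
-45 -14 -11  -9  12  14  19  19  22   0   1   0   2   0   0   0   0   1   3
-13  -7  -1   0  20  22  22  25  26   2   2   0   0   0   0   2   0   3   2
 -9  -4  -2  -1  25  27  25  25  29   0   0   1   1   2  -1   0   2   1   1
 -4   0   1   0  24  27  27  26  24  26   0  -2   0   4   2   1   0   1   3
 -2   1   1   1   1  29  28  27  24  28   0   1   0   0   0   2   1   2   1
  1   0   1   1  -1  27  27  26
[... 4745 characters left out ...]
.8], [27.2, 56.6, 25.8], [27.9, 57.2, 26.2], [28.6, 57.6, 26.4], [29.3, 58.1, 26.5], [29.9, 58.6, 26.9], [30.8, 58.9, 26.4], [31.7, 59.1, 25.8], [22.7, 55.9, 26.2], [23.7, 55.9, 25.4], [24.7, 56.0, 24.7], [24.7, 57.3, 27.4], [25.7, 57.4, 26.6], [26.6, 57.7, 26.4], [27.4, 58.0, 26.3], [28.2, 58.3, 25.9], [28.8, 58.9, 26.4], [29.8, 59.0, 25.7], [30.3, 59.6, 26.3], [31.3, 59.8, 25.4], [31.9, 60.4, 26.0], [22.6, 56.2, 24.6], [23.3, 56.8, 25.4], [23.8, 57.5, 26.6], [24.8, 57.6, 25.7], [25.5, 58.0, 26.0], [26.5, 58.1, 25.2], [26.7, 59.1, 27.0], [27.6, 59.3, 26.4], [28.5, 59.5, 26.0], [29.3, 59.9, 25.8], [29.9, 60.4, 26.0]] [26.95912663 58.92371085 24.54104012] [26.82421288 59.27836133 25.43788715]
```

```bash
cat > meas.py <<'E'
from h import *
def meas(f,fish):
    z=load(f); P,_=pts(z,np.ones((400,640),bool),fish)
    d=P-C; x,y,h=1e3*d@X,1e3*d@Y,1e3*d@N; r=np.hypot(x,y); a=np.degrees(np.arctan2(y,x))
    def ang(k,nm):
        aa=a[k]; 
        if k.sum()<4: print(nm,k.sum());return
        print(nm,k.sum(),"mean",aa.mean().round(2),"mid",((aa.min()+aa.max())/2).round(2),"r",r[k].min().round(1),r[k].max().round(1))
    ang((h>22)&(h<28.5)&(r>54.5)&(r<63)&(abs(a-27)<9),"clip")
    k=(h>21.5)&(h<28)&(r>38)&(r<52.8)&(abs(a)<75); ang(k,"pointer")
    k=(h>65)&(h<72)&(r<36); 
    if k.sum()>10:
        q=np.c_[x[k],y[k]]; v=np.linalg.svd(q-q.mean(0))[2][0]; v*=np.sign(v[0]); print("blade",k.sum(),np.degrees(np.arctan2(v[1],v[0])).round(2),q.mean(0).round(1))
    k=(h>40)&(h<66)&(r>75)&(r<100)&(a<-60); 
    if k.sum()>5: print("handle",k.sum(),(np.degrees(np.arctan2(y[k].mean(),x[k].mean()))%360).round(1))
if __name__=="__main__":
    import sys
    for n in sys.argv[1:]: print(n); meas(f"pics/{n}.npz","wrist" in n)
E
python3 meas.py top0 wrist4 scene0
```

```text
top0
clip 19 mean 27.31 mid 27.46 r 54.9 61.8
pointer 18 mean -34.99 mid -35.84 r 38.9 51.8
blade 203 -34.79 [1.1 0.3]
handle 80 230.7
wrist4
clip 104 mean 27.06 mid 27.23 r 54.7 62.1
pointer 140 mean -34.7 mid -35.89 r 38.1 52.0
blade 1078 -35.41 [ 3.3 -1.2]
handle 437 278.2
scene0
clip 12 mean 28.35 mid 27.74 r 54.5 60.7
pointer 26 mean -33.52 mid -5.88 r 38.1 52.5
blade 184 -35.04 [-0.4 -1.4]
handle 82 230.9
```

```bash
cat > push.py <<'E'
from h import *
def pose(a,clear=0.,rr=.020,hmin=.037,wy=.0145,wz=.011):
    A=np.radians(a); b=np.cos(A)*X+np.sin(A)*Y; m=-np.sin(A)*X+np.cos(A)*Y
    ty=np.array([m[0],m[1],0]);ty/=np.linalg.norm(ty); tz=np.cross([0,0,-1],ty)
    P=C+b*rr+.05*N-ty*.022
    g=[]
    for w in np.linspace(-wz,wz,9):
        for k in np.linspace(0,.06,61): g.append(ty*wy+tz*w+np.array([0,0,k]))
    g=np.array(g); cor=np.array([ty*i*wy+tz*j*wz for i in(-1,1) for j in (-1,1)])
    for it in range(60):
        # height
        P=P+np.array([0,0,1])*(hmin-((P+cor-C)@N).min())/N[2]
        # along-blade
        q=P+ty*(wy); P=P+tz*(rr-(q-C)@b)/(tz@b)*.7
        Q=P+g; k=(((Q-C)@N)<.069)&(abs((Q-C)@b)<.032)
        mx=((Q[k]-C)@m).max()+.007; P=P-ty*(mx+clear)/(ty@m)*.7
    return P,np.degrees(np.arctan2(ty[1],ty[0]))
if __name__=="__main__":
    for a in (-35,-25,-15,-5,5,15,20,25,27): 
        P,az=pose(a); print(a,P.round(4),round(az,1))
    P,az=pose(-35,.012); print("appr",P.round(4),az, rel(P,az), rel(P+[0,0,.07],az)[0], env.get_state()['joint_pos'].round(2))
E
python3 push.py
```

```text
-35 [0.5648 0.096  0.1801] 54.6
-25 [0.5715 0.0985 0.1829] 63.9
-15 [0.5772 0.1022 0.1849] 73.0
-5 [0.582  0.107  0.1862] 81.9
5 [0.5852 0.1114 0.1878] 90.7
15 [0.5873 0.1153 0.1898] 99.6
20 [0.5881 0.1174 0.1906] 104.1
25 [0.5889 0.1196 0.1914] 108.7
27 [0.5891 0.1205 0.1916] 110.5
appr [0.5581 0.0866 0.1769] 54.57371328895648 (array([ 13.47,  -4.83, -11.9 ]), np.float64(31.7), 'tilt', array([ 6.e-04,  1.e-04, -1.e+00])) [  6.47  -4.83 -11.89] [0.07 0.58 0.65 1.64 0.   0.13]
```

>>> servo_tool:
  increments:
    - {"offset": [1, -1, -2.5], "yaw": 4}
    - {"offset": [2, -2, -5], "yaw": 8}
    - {"offset": [3, -3, -7.5], "yaw": 13}
    - {"offset": [4, -4, -9.5], "yaw": 19}
    - {"offset": [5.5, -4.8, -11.5], "yaw": 25}
    - {"offset": [6.5, -4.8, -11.9], "yaw": 31}
    - {"offset": [6.5, -4.8, -11.9], "yaw": 31.7}
    - {"offset": [6.5, -4.8, -11.9], "yaw": 31.7}
  claw: 0

```text
clock: 8.45
tcp_pos: [0.5586, 0.0871, 0.2466]
orientation: [0.674, 0.214, 0.674, -0.214]
wrist_force: [0.2, -0.1, 1.1]
finger_gap: 0.0002
```

Run:
```python
from push import *
P,az=pose(-35,.010); print("appr",P.round(4),az, rel(P,az))
P0=P
def fr(az):
    a=np.radians(az);T=np.array([[0,0,-1],[np.cos(a),np.sin(a),0]]);return np.r_[T,[np.cross(T[0],T[1])]]
T=fr(az)
for a in range(-41,31,4):
    Q,z2=pose(a); print(a,(100*T@(Q-P0)).round(2),round(az-z2,1))
```

```text
appr [0.5592 0.0882 0.1774] 54.57371328895648 (array([ 6.92,  0.12, -0.01]), np.float64(0.2), 'tilt', array([ 9.e-04,  1.e-04, -1.e+00]))
-41 [-0.09  0.69 -0.3 ] 5.8
-37 [-0.21  0.87 -0.1 ] 1.9
-33 [-0.33  1.09  0.09] -1.9
-29 [-0.45  1.33  0.25] -5.6
-25 [-0.55  1.56  0.4 ] -9.3
-21 [-0.63  1.8   0.52] -13.0
-17 [-0.71  2.05  0.61] -16.6
-13 [-0.78  2.31  0.69] -20.2
-9 [-0.84  2.58  0.74] -23.8
-5 [-0.88  2.85  0.76] -27.3
-1 [-0.91  3.12  0.77] -30.8
3 [-0.99  3.31  0.77] -34.4
7 [-1.08  3.49  0.76] -37.9
11 [-1.16  3.66  0.74] -41.5
15 [-1.24  3.83  0.71] -45.0
19 [-1.31  4.01  0.67] -48.6
23 [-1.37  4.19  0.62] -52.3
27 [-1.42  4.37  0.56] -55.9
```

>>> servo_tool:
  increments:
    - {"offset": [1.5, 0, 0], "yaw": 0}
    - {"offset": [3.5, 0, 0], "yaw": 0}
    - {"offset": [5.5, 0, 0], "yaw": 0}
    - {"offset": [6.9, 0.1, 0], "yaw": 0}
    - {"offset": [6.9, 0.1, 0], "yaw": 0}
    - {"offset": [6.9, 0.1, 0], "yaw": 0}
    - {"offset": [6.9, 0.1, 0], "yaw": 0}
    - {"offset": [6.9, 0.1, 0], "yaw": 0}

```text
clock: 9.25
tcp_pos: [0.5599, 0.088, 0.1782]
orientation: [0.674, 0.215, 0.673, -0.214]
wrist_force: [-0.3, -0.6, 0.5]
finger_gap: 0.0002
```

Run:
```python
from push import *
P,az=pose(-35,.010); print("appr",P.round(4),az, rel(P,az))
shot("wrist","6")
z=shot("scene","6");cv2.imwrite("pics/s6z.png",cv2.resize(z['p'][150:310,260:440,::-1],None,fx=3,fy=3))
```

```text
appr [0.5592 0.0882 0.1774] 54.57371328895648 (array([ 0.08, -0.02, -0.06]), np.float64(0.1), 'tilt', array([ 2.2e-03,  1.0e-04, -1.0e+00]))
```

View pics/wrist6.png

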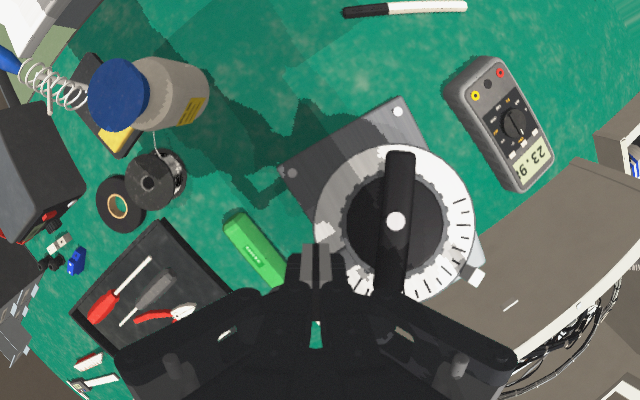

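View pics/s6z.png

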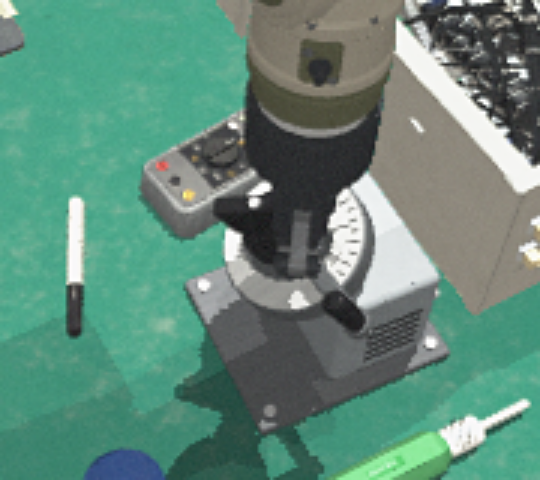

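Run:
```python
from h import *
z=load("pics/wrist6.npz")
st=env.get_state();q=st['orientation'];R=Rn.from_quat([q[1],q[2],q[3],q[0]]).as_matrix()
for u in [(327,250),(327,280),(335,300),(350,310),(370,310),(385,315),(400,320),(395,300),(420,330),(450,350)]:
    m=np.zeros((400,640),bool);m[u[1],u[0]]=1
    P,_=pts(z,m,True); print(u,(1000*(P-st['tcp_pos'])@R).round(0),P.round(3))
```

```text
(327, 250) [[-11.   5. -10.]] [[0.554 0.098 0.189]]
(327, 280) [[-37.   4. -10.]] [[0.554 0.097 0.215]]
(335, 300) [[-52.   7. -11.]] [[0.554 0.1   0.23 ]]
(350, 310) [[-59.  12. -11.]] [[0.557 0.104 0.236]]
(370, 310) [[-52.  20.  -6.]] [[0.566 0.108 0.23 ]]
(385, 315) [[-57.  25.  -7.]] [[0.568 0.112 0.235]]
(400, 320) [[-63.  29.  -9.]] [[0.569 0.117 0.24 ]]
(395, 300) [[-53.  29. -11.]] [[0.568 0.118 0.231]]
(420, 330) [[-70.  34. -10.]] [[0.571 0.121 0.248]]
(450, 350) [[-80.  41. -10.]] [[0.575 0.127 0.258]]
```

>>> servo_tool:
  increments:
    - {"offset": [-0.2, 0.87, -0.1], "yaw": 0}
    - {"offset": [-0.3, 1.09, 0.1], "yaw": -2}
    - {"offset": [-0.45, 1.33, 0.25], "yaw": -5.6}
    - {"offset": [-0.55, 1.56, 0.4], "yaw": -9.3}
    - {"offset": [-0.63, 1.8, 0.52], "yaw": -13}
    - {"offset": [-0.71, 2.05, 0.61], "yaw": -16.6}
    - {"offset": [-0.78, 2.31, 0.69], "yaw": -20.2}
    - {"offset": [-0.84, 2.58, 0.74], "yaw": -23.8}

```text
clock: 10.15
tcp_pos: [0.5791, 0.1046, 0.1849]
orientation: [0.703, 0.07, 0.704, -0.071]
wrist_force: [-1.9, -2.0, -1.7]
finger_gap: 0.0002
```

Run:
```python
from push import *
s=env.get_state();print(s['wrist_force'],s['ft_torque'])
shot("wrist","7");shot("scene","7");shot("top","7")
import meas
for n in("wrist7","scene7","top7"): print(n);meas.meas(f"pics/{n}.npz","wrist" in n)
P,az=pose(-9); print(rel(P,az))
for a in (-5,-1,3,7,11,15,19,23,27):
    Q,z2=pose(a); print(a,rel(Q,z2)[:2])
```

```text
[-1.94976416 -2.0121825  -1.70928814] [-0.51592492  0.37253721  0.00775888]
wrist7
clip 42 mean 30.98 mid 30.62 r 54.8 61.4
pointer 17 mean -9.2 mid -9.65 r 38.0 39.7
blade 4511 -18.32 [ 2.1 -2.6]
handle 1044 276.0
scene7
clip 0
pointer 0
blade 169 -16.5 [-3.1 -1.3]
handle 85 275.4
top7
clip 17 mean 27.96 mid 27.61 r 54.7 61.7
pointer 3
blade 155 -10.01 [-5.4  1.7]
(array([-0.05,  0.01,  0.04]), np.float64(0.0), 'tilt', array([-7.e-04, -3.e-04, -1.e+00]))
-5 (array([-0.1 ,  0.25,  0.17]), np.float64(-3.5))
-1 (array([-0.13,  0.49,  0.29]), np.float64(-7.0))
3 (array([-0.21,  0.67,  0.36]), np.float64(-10.6))
7 (array([-0.29,  0.83,  0.43]), np.float64(-14.1))
11 (array([-0.38,  0.99,  0.48]), np.float64(-17.7))
15 (array([-0.45,  1.17,  0.52]), np.float64(-21.2))
19 (array([-0.52,  1.34,  0.56]), np.float64(-24.8))
23 (array([-0.58,  1.53,  0.58]), np.float64(-28.5))
27 (array([-0.64,  1.71,  0.6 ]), np.float64(-32.2))
```

View pics/wrist7.png

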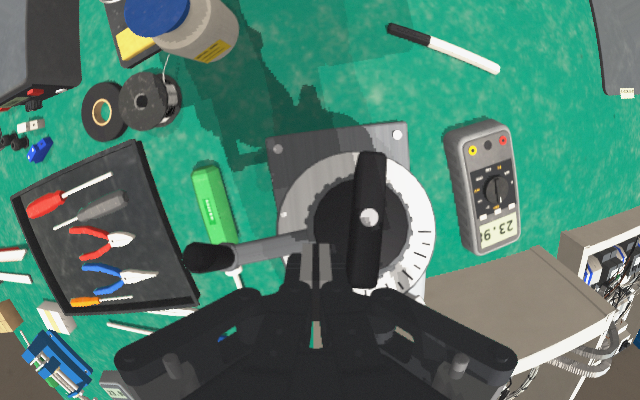

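>>> servo_tool:
  increments:
    - {"offset": [-0.1, 0.25, 0.17], "yaw": -3.5}
    - {"offset": [-0.13, 0.49, 0.29], "yaw": -7}
    - {"offset": [-0.21, 0.67, 0.36], "yaw": -10.6}
    - {"offset": [-0.29, 0.83, 0.43], "yaw": -14.1}
    - {"offset": [-0.38, 0.99, 0.48], "yaw": -17.7}
    - {"offset": [-0.45, 1.17, 0.52], "yaw": -21.2}
    - {"offset": [-0.52, 1.34, 0.56], "yaw": -24.8}
    - {"offset": [-0.52, 1.34, 0.56], "yaw": -24.8}

```text
clock: 11.1
tcp_pos: [0.5889, 0.1166, 0.1909]
orientation: [0.703, -0.081, 0.702, 0.081]
wrist_force: [0.9, -2.9, -1.0]
finger_gap: 0.0
```

Run:
```python
from push import *
s=env.get_state();print(s['wrist_force'],s['ft_torque'])
shot("wrist","8");shot("top","8")
import meas
for n in("wrist8","top8"): print(n);meas.meas(f"pics/{n}.npz","wrist" in n)
for a in (19,23,25,27):
    Q,z2=pose(a); print(a,rel(Q,z2)[:2])
```

```text
[ 0.8656293  -2.85311128 -1.00611672] [-0.53981496 -0.2212971   0.01676788]
wrist8
clip 0
pointer 0
blade 4012 5.26 [ 3.3 -2.1]
handle 1045 276.3
top8
clip 20 mean 27.3 mid 27.61 r 54.5 62.0
pointer 5 mean 14.38 mid 14.12 r 42.0 51.1
blade 152 11.41 [-6.6 -1. ]
19 (array([ 0.04,  0.06, -0.07]), np.float64(-0.1))
23 (array([-0.02,  0.21,  0.03]), np.float64(-3.8))
25 (array([-0.05,  0.29,  0.08]), np.float64(-5.6))
27 (array([-0.08,  0.38,  0.12]), np.float64(-7.4))
```

View pics/wrist8.png

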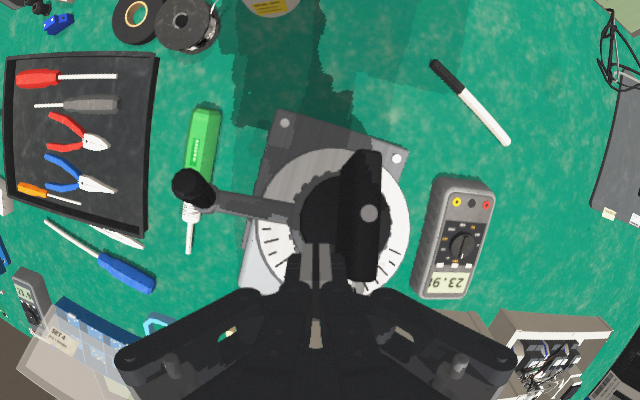

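```bash
cat > bm.py <<'E'
from h import *
def blade(tag,st):
    z=load(f"pics/wrist{tag}.npz"); q=st['orientation'];R=Rn.from_quat([q[1],q[2],q[3],q[0]]).as_matrix()
    P,_=pts(z,np.ones((400,640),bool),True); t=1e3*(P-st['tcp_pos'])@R
    d=P-C; x,y,h=1e3*d@X,1e3*d@Y,1e3*d@N
    k=(abs(h-69)<2.5)&(np.hypot(x,y)<36)&~((abs(t[:,1])<15.5)&(abs(t[:,2])<14))
    q=np.c_[x[k],y[k]].astype(np.float32); 
    print("n",k.sum(),"minAreaRect",cv2.minAreaRect(q)); v=cv2.fitLine(q,cv2.DIST_HUBER,0,.01,.01).ravel(); print("line",np.degrees(np.arctan2(v[1],v[0])),v[2:])
if __name__=="__main__":
    import sys; blade(sys.argv[1],env.get_state())
E
python3 bm.py 8
python3 - <<'E'
import cv2
p=cv2.imread("pics/top8.png")[150:230,330:420];cv2.imwrite("pics/t8z.png",cv2.resize(p,None,fx=6,fy=6,interpolation=cv2.INTER_CUBIC))
E
```

```text
n 3399 minAreaRect ((-0.15273094177246094, -0.8031864166259766), (63.017642974853516, 14.099449157714844), 11.502445220947266)
line 11.531918 [ 0.6169159 -0.8827303]
```

View pics/t8z.png

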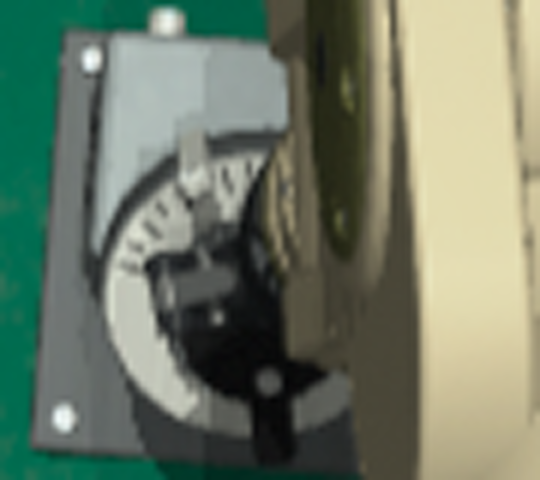

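Run:
```python
from push import *
import bm
z=load("pics/wrist4.npz");P,_=pts(z,np.ones((400,640),bool),True);d=P-C; x,y,h=1e3*d@X,1e3*d@Y,1e3*d@N
k=(abs(h-69)<2.5)&(np.hypot(x,y)<38); print(cv2.minAreaRect(np.c_[x[k],y[k]].astype(np.float32)))
P0,a0=pose(19)
a=np.radians(a0);T=np.array([[0,0,-1],[np.cos(a),np.sin(a),0]]);T=np.r_[T,[np.cross(T[0],T[1])]]
for a in (23,27,31,33,35,37):
    Q,z2=pose(a); print(a,(100*T@(Q-P0)).round(2),round(a0-z2,1))
```

```text
((0.7031803131103516, -0.11301994323730469), (14.906368255615234, 64.14661407470703), 54.124717712402344)
23 [-0.06  0.16  0.1 ] -3.6
27 [-0.11  0.32  0.19] -7.3
31 [-0.16  0.49  0.28] -11.0
33 [-0.18  0.58  0.32] -12.9
35 [-0.2   0.66  0.35] -14.8
37 [-0.21  0.75  0.39] -16.7
```

>>> servo_tool:
  increments:
    - {"offset": [-0.03, 0.08, 0.05], "yaw": -2}
    - {"offset": [-0.06, 0.16, 0.1], "yaw": -3.6}
    - {"offset": [-0.09, 0.24, 0.15], "yaw": -5.5}
    - {"offset": [-0.11, 0.32, 0.19], "yaw": -7.3}
    - {"offset": [-0.14, 0.4, 0.24], "yaw": -9}
    - {"offset": [-0.16, 0.49, 0.28], "yaw": -11}
    - {"offset": [-0.17, 0.53, 0.3], "yaw": -12}
    - {"offset": [-0.17, 0.53, 0.3], "yaw": -12}

```text
clock: 12.0
tcp_pos: [0.59, 0.1228, 0.1925]
orientation: [0.69, -0.154, 0.69, 0.155]
wrist_force: [3.0, -2.1, -0.6]
finger_gap: -0.0
```

Run:
```python
from h import *
import bm
s=env.get_state();print(s['wrist_force'],s['clock']);shot("wrist","9");bm.blade("9",s)
```

```text
[ 2.98527643 -2.10299361 -0.55020085] 12.0
n 3248 minAreaRect ((0.0740203857421875, -0.8158893585205078), (63.39113235473633, 13.984803199768066), 22.61311149597168)
line 22.675005 [ 0.6591438 -0.9947805]
```

>>> servo_tool:
  increments:
    - {"offset": [-0.01, 0.06, 0.02], "yaw": -1.3}
    - {"offset": [-0.02, 0.12, 0.04], "yaw": -2.6}
    - {"offset": [-0.04, 0.18, 0.06], "yaw": -4}
    - {"offset": [-0.04, 0.21, 0.07], "yaw": -4.6}
    - {"offset": [-0.04, 0.21, 0.07], "yaw": -4.6}
    - {"offset": [-0.04, 0.21, 0.07], "yaw": -4.6}
    - {"offset": [-0.04, 0.21, 0.07], "yaw": -4.6}
    - {"offset": [-0.04, 0.21, 0.07], "yaw": -4.6}

```text
clock: 12.85
tcp_pos: [0.5896, 0.1249, 0.1928]
orientation: [0.683, -0.182, 0.683, 0.182]
wrist_force: [4.3, -1.2, 0.1]
finger_gap: 0.0002
```

Run:
```python
from h import *
import bm
s=env.get_state();print(s['wrist_force'],s['clock']);shot("wrist","10");bm.blade("10",s)
```

```text
[ 4.31721675 -1.15503015  0.07683701] 12.85
n 3211 minAreaRect ((0.1642303466796875, -0.8259716033935547), (63.785057067871094, 14.211206436157227), 27.333415985107422)
line 27.051405 [ 0.6373217 -1.1306394]
```

>>> servo_tool:
  increments:
    - {"offset": [0, -0.4, 0], "yaw": 0}
    - {"offset": [0, -0.7, 0], "yaw": 0}
    - {"offset": [-2.5, -0.7, 0], "yaw": 0}
    - {"offset": [-5, -0.7, 0], "yaw": 0}
    - {"offset": [-8, -0.7, 1], "yaw": 6}
    - {"offset": [-11, -1, 3], "yaw": 14}
    - {"offset": [-12, -2, 6], "yaw": 22}
    - {"offset": [-12, -3, 8], "yaw": 29}

```text
clock: 13.7
tcp_pos: [0.6751, 0.1393, 0.3151]
orientation: [0.708, -0.003, 0.706, 0.004]
wrist_force: [0.4, -0.0, -0.1]
finger_gap: -0.0
```

Run:
```python
from h import *
print(rel([.68,.127,.312],86.3))
```

```text
(array([ 0.31, -1.24,  0.48]), np.float64(4.3), 'tilt', array([ 0.0033,  0.0011, -1.    ]))
```

>>> servo_tool:
  increments:
    - {"offset": [0, -0.6, 0.2], "yaw": 2}
    - {"offset": [0.3, -1.2, 0.5], "yaw": 4.3}
    - {"offset": [0.3, -1.2, 0.5], "yaw": 4.3}
    - {"offset": [0.3, -1.2, 0.5], "yaw": 4.3}
    - {"offset": [0.3, -1.2, 0.5], "yaw": 4.3}
    - {"offset": [0.3, -1.2, 0.5], "yaw": 4.3}
    - {"offset": [0.3, -1.2, 0.5], "yaw": 4.3}
    - {"offset": [0.3, -1.2, 0.5], "yaw": 4.3}

```text
clock: 14.5
tcp_pos: [0.6789, 0.1268, 0.31]
orientation: [0.707, 0.021, 0.707, -0.021]
wrist_force: [0.5, 0.7, 0.2]
finger_gap: -0.0
```

```bash
python3 look.py 11; python3 meas.py wrist11; python3 bm.py 11
```

```text
crop 240 17
[0.67896084 0.12676951 0.30991329]
wrist11
clip 101 mean 26.91 mid 27.27 r 54.5 61.7
pointer 139 mean 25.45 mid 26.13 r 38.0 52.2
blade 1079 27.17 [3.5 0.5]
handle 445 278.2
n 994 minAreaRect ((0.5759487152099609, -0.040008544921875), (63.9438362121582, 14.014071464538574), 26.55683135986328)
line 27.513695 [2.899479   0.38018385]
```

View pics/look11.png

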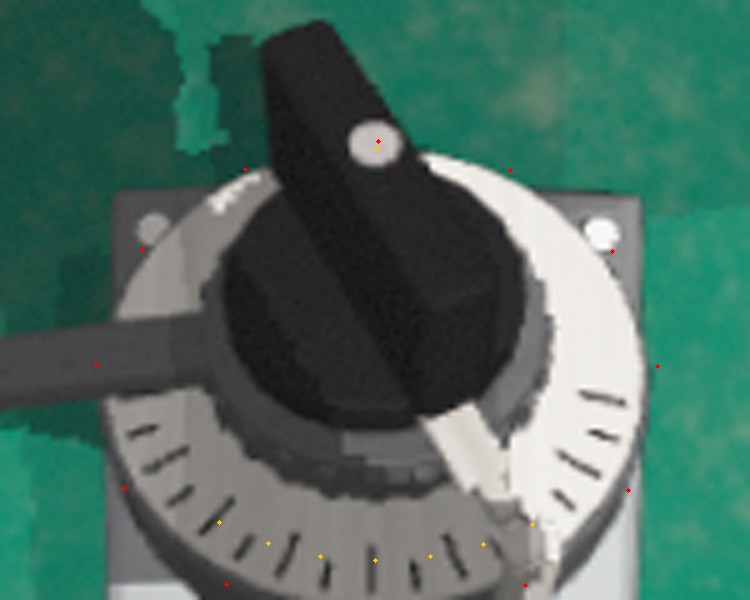

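```bash
cat > fine.py <<'E'
from h import *
import sys
def fine(n):
    z=load(f"pics/{n}.npz");P,_=pts(z,np.ones((400,640),bool),True)
    d=P-C; h=1e3*d@N; x,y=1e3*d@X,1e3*d@Y
    A=np.radians(27); s=np.cos(A)*x+np.sin(A)*y; w=-np.sin(A)*x+np.cos(A)*y
    for lo in range(32,66,2):
        k=(h>21)&(h<28.5)&(s>=lo)&(s<lo+2)&(abs(w)<12)
        if k.sum()>3: print(lo,k.sum(),"lat min/max/mid/mean",w[k].min().round(1),w[k].max().round(1),((w[k].min()+w[k].max())/2).round(2),w[k].mean().round(2))
fine(sys.argv[1])
E
python3 fine.py wrist11
```

```text
32 21 lat min/max/mid/mean -5.1 4.3 -0.38 -0.89
34 26 lat min/max/mid/mean -5.3 4.5 -0.4 -0.65
36 22 lat min/max/mid/mean -5.3 3.4 -0.95 -1.21
38 21 lat min/max/mid/mean -5.1 4.3 -0.4 -0.81
40 25 lat min/max/mid/mean -5.8 4.1 -0.85 -1.34
42 34 lat min/max/mid/mean -5.8 4.3 -0.77 -0.97
44 14 lat min/max/mid/mean -4.6 1.2 -1.7 -1.31
46 15 lat min/max/mid/mean -3.1 2.1 -0.48 -1.01
48 15 lat min/max/mid/mean -3.2 1.6 -0.84 -1.12
50 13 lat min/max/mid/mean -2.8 0.6 -1.12 -1.13
52 4 lat min/max/mid/mean -2.2 5.1 1.45 0.97
54 20 lat min/max/mid/mean -4.3 4.0 -0.13 -0.2
56 28 lat min/max/mid/mean -4.9 5.4 0.26 -0.28
58 29 lat min/max/mid/mean -5.1 4.9 -0.11 -0.43
60 33 lat min/max/mid/mean -4.4 5.0 0.26 0.07
```

Run:
```python
from h import *
z=load("pics/wrist11.npz"); x0,y0=318,95;k=14
im=cv2.resize(z['p'][y0:y0+42,x0:x0+42,::-1],None,fx=k,fy=k,interpolation=cv2.INTER_CUBIC)
for s,w0 in [(34,3),(38,3),(42,3),(45,3),(50,3),(54,5),(60,5)]:
  for w in ((-1,0,1)):
    A=np.radians(27.); P=C+1e-3*((np.cos(A)*X+np.sin(A)*Y)*s+(-np.sin(A)*X+np.cos(A)*Y)*w*w0+24.5*N)
    u=((proj(z,P,True)[0]-[x0,y0])+.5)*k; cv2.circle(im,tuple(int(round(v)) for v in u),2,(0,0,255),-1)
cv2.imwrite("pics/z11.png",im)
```

```text
(no output)
```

View pics/z11.png

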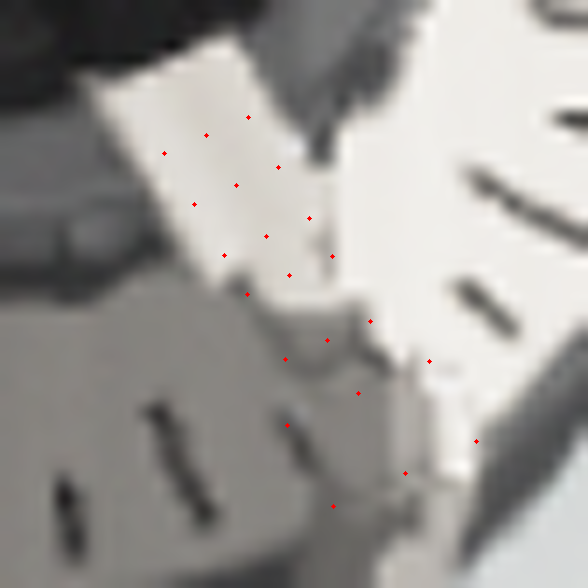

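>>> servo_tool:
  increments:
    - {"offset": [2, 0, -0.5], "yaw": 0}
    - {"offset": [4, 0.5, -0.5], "yaw": 0}
    - {"offset": [6, 1, -0.5], "yaw": 0}
    - {"offset": [6.5, 1, -0.5], "yaw": 0}
    - {"offset": [6.5, 1, -0.5], "yaw": 0}
    - {"offset": [6.5, 1, -0.5], "yaw": 0}
    - {"offset": [6.5, 1, -0.5], "yaw": 0}
    - {"offset": [6.5, 1, -0.5], "yaw": 0}

```text
clock: 15.35
tcp_pos: [0.6752, 0.1367, 0.2459]
orientation: [0.707, 0.022, 0.706, -0.021]
wrist_force: [-0.6, 0.3, 0.5]
finger_gap: -0.0002
```

```bash
python3 look.py 12; python3 meas.py wrist12; python3 bm.py 12; python3 fine.py wrist12;  python3 - <<'E'
from h import *
z=load("pics/wrist12.npz"); u0=proj(z,dial(27,.048,.0245),True)[0].round().astype(int); x0,y0=u0-25;k=12;print(u0)
im=cv2.resize(z['p'][y0:y0+50,x0:x0+50,::-1],None,fx=k,fy=k,interpolation=cv2.INTER_CUBIC)
im=(255*(im/255.)**.8).astype(np.uint8)
for s,w0 in [(34,5),(38,5),(42,5),(50,3),(54,5),(60,5)]:
  for w in ((-1,0,1)):
    A=np.radians(27.); P=C+1e-3*((np.cos(A)*X+np.sin(A)*Y)*s+(-np.sin(A)*X+np.cos(A)*Y)*w*w0+24.5*N)
    u=((proj(z,P,True)[0]-[x0,y0])+.5)*k; cv2.circle(im,tuple(int(round(v)) for v in u),2,(0,0,255),-1)
cv2.imwrite("pics/z12.png",im)
E
```

```text
crop 226 19
[0.67511669 0.13678189 0.24567684]
wrist12
clip 189 mean 27.04 mid 27.48 r 54.6 61.9
pointer 231 mean 25.86 mid 26.09 r 38.1 52.1
blade 1870 27.14 [4.3 1. ]
handle 734 278.0
n 1715 minAreaRect ((0.46031951904296875, -0.4269733428955078), (63.65273666381836, 14.206499099731445), 26.612226486206055)
line 27.30586 [3.58397   0.8656373]
32 42 lat min/max/mid/mean -5.5 4.3 -0.61 -0.99
34 45 lat min/max/mid/mean -5.4 4.6 -0.42 -0.77
36 38 lat min/max/mid/mean -5.4 4.1 -0.62 -1.13
38 44 lat min/max/mid/mean -5.8 4.4 -0.69 -0.83
40 38 lat min/max/mid/mean -5.4 4.5 -0.45 -0.58
42 48 lat min/max/mid/mean -5.3 3.8 -0.78 -1.01
44 24 lat min/max/mid/mean -3.0 2.2 -0.39 -0.73
46 23 lat min/max/mid/mean -3.0 1.8 -0.59 -0.87
48 23 lat min/max/mid/mean -3.1 1.3 -0.92 -1.16
50 29 lat min/max/mid/mean -3.3 1.8 -0.76 -0.7
52 6 lat min/max/mid/mean -1.8 4.6 1.41 1.81
54 38 lat min/max/mid/mean -4.5 5.4 0.47 0.3
56 49 lat min/max/mid/mean -4.7 5.1 0.21 -0.24
58 48 lat min/max/mid/mean -4.6 5.4 0.4 -0.11
60 63 lat min/max/mid/mean -5.0 5.5 0.23 0.22
[333 128]
```

View pics/z12.png

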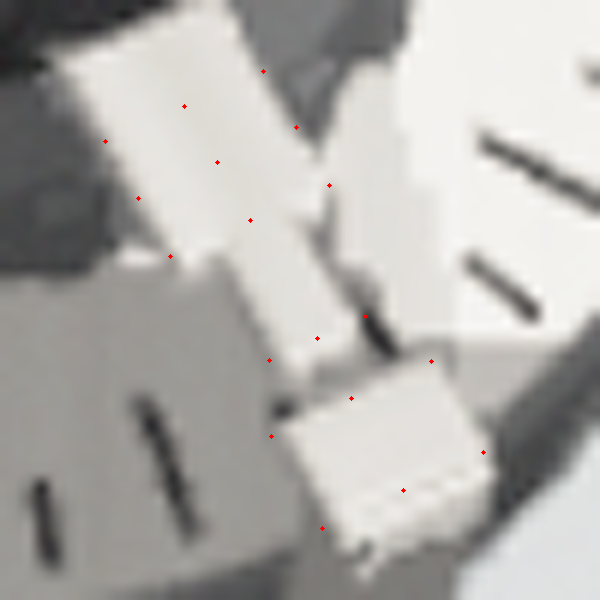

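Run:
```python
from h import *
q=[.683,-.182,.683,.182]; R=Rn.from_quat([q[1],q[2],q[3],q[0]]).as_matrix(); az2=np.degrees(np.arctan2(R[1,1],R[0,1])); print(az2)
P=np.array([.5896,.1249,.1928]); Pb=P-.007*np.array([np.cos(np.radians(az2)),np.sin(np.radians(az2)),0])
print(rel(Pb+[0,0,.07],az2),rel(Pb,az2)[0])
```

```text
119.84194826172354
(array([-1.73, -2.29, -8.08]), np.float64(-33.3), 'tilt', array([ 1.6e-03,  2.0e-04, -1.0e+00])) [ 5.27 -2.29 -8.09]
```

>>> servo_tool:
  increments:
    - {"offset": [-1.7, 0, 0], "yaw": -5}
    - {"offset": [-1.7, -1, -3], "yaw": -12}
    - {"offset": [-1.7, -2, -6], "yaw": -19}
    - {"offset": [-1.7, -2.3, -8.1], "yaw": -26}
    - {"offset": [-1.7, -2.3, -8.1], "yaw": -33.3}
    - {"offset": [-1.7, -2.3, -8.1], "yaw": -33.3}
    - {"offset": [0, -2.3, -8.1], "yaw": -33.3}
    - {"offset": [0, -2.3, -8.1], "yaw": -33.3}

```text
clock: 16.2
tcp_pos: [0.592, 0.1188, 0.2431]
orientation: [0.683, -0.181, 0.684, 0.181]
wrist_force: [0.5, -0.1, 0.6]
finger_gap: -0.0003
```

Run:
```python
from h import *
P=np.array([.5896,.1249,.1928]); az2=119.84; Pb=P-.007*np.array([np.cos(np.radians(az2)),np.sin(np.radians(az2)),0])
print(rel(Pb,az2),env.get_state()['wrist_force'])
```

```text
(array([ 5.03, -0.05,  0.11]), np.float64(-0.2), 'tilt', array([-2.4e-03, -1.0e-04, -1.0e+00])) [ 0.53986346 -0.06489009  0.60139452]
```

Descend, then creep to the previous contact.

>>> servo_tool:
  increments:
    - {"offset": [2, 0, 0.1], "yaw": 0}
    - {"offset": [4, 0, 0.1], "yaw": 0}
    - {"offset": [5.1, 0, 0.1], "yaw": 0}
    - {"offset": [5.1, 0, 0.1], "yaw": 0}
    - {"offset": [5.1, 0.2, 0.1], "yaw": 0}
    - {"offset": [5.1, 0.4, 0.1], "yaw": 0}
    - {"offset": [5.1, 0.58, 0.1], "yaw": 0}
    - {"offset": [5.1, 0.58, 0.1], "yaw": 0}

```text
clock: 17.0
tcp_pos: [0.5906, 0.1247, 0.1945]
orientation: [0.684, -0.182, 0.683, 0.182]
wrist_force: [-0.2, 0.1, -0.1]
finger_gap: 0.0002
```

Run:
```python
from h import *
import bm
s=env.get_state();print(s['tcp_pos'],s['wrist_force'],s['clock'],rel([.5896,.1249,.1928],119.84,s));shot("wrist","13");bm.blade("13",s)
```

```text
[0.59063562 0.12469344 0.19452248] [-0.24341816  0.1036699  -0.13223526] 17.0 (array([ 0.17,  0.07, -0.08]), np.float64(0.0), 'tilt', array([ 1.3e-03,  2.0e-04, -1.0e+00]))
n 3145 minAreaRect ((0.0738372802734375, -0.6356945037841797), (63.01717758178711, 13.96897029876709), 27.217256546020508)
line 27.418568 [ 0.7207833 -1.143392 ]
```

>>> servo_tool:
  increments:
    - {"offset": [0.1, 0.05, 0], "yaw": 0}
    - {"offset": [0.1, 0.1, 0], "yaw": 0}
    - {"offset": [0.1, 0.13, 0], "yaw": 0}
    - {"offset": [0.1, 0.13, 0], "yaw": 0}
    - {"offset": [0.1, 0.13, 0], "yaw": 0}
    - {"offset": [0.1, 0.13, 0], "yaw": 0}
    - {"offset": [0.1, 0.13, 0], "yaw": 0}
    - {"offset": [0.1, 0.13, 0], "yaw": 0}

```text
clock: 17.85
tcp_pos: [0.59, 0.1254, 0.1928]
orientation: [0.684, -0.182, 0.683, 0.182]
wrist_force: [2.4, -1.4, 0.6]
finger_gap: -0.0001
```

Run:
```python
from h import *
import bm
s=env.get_state();print(s['tcp_pos'],s['wrist_force'],s['clock'],rel([.5896,.1249,.1928],119.84,s));shot("wrist","14");bm.blade("14",s)
```

```text
[0.59002734 0.12544517 0.19283649] [ 2.41070133 -1.42610731  0.56748669] 17.85 (array([ 0.  , -0.03, -0.06]), np.float64(-0.0), 'tilt', array([ 6.e-04,  1.e-04, -1.e+00]))
n 3221 minAreaRect ((0.2126941680908203, -0.6756381988525391), (63.33584976196289, 14.607046127319336), 27.962703704833984)
line 27.54098 [ 0.6137182 -1.1033275]
```

>>> servo_tool:
  increments:
    - {"offset": [0, 0.02, 0], "yaw": 0}
    - {"offset": [0, 0.03, 0], "yaw": 0}
    - {"offset": [0, 0.03, 0], "yaw": 0}
    - {"offset": [0, 0.03, 0], "yaw": 0}
    - {"offset": [0, 0.03, 0], "yaw": 0}
    - {"offset": [0, 0.03, 0], "yaw": 0}
    - {"offset": [0, 0.03, 0], "yaw": 0}
    - {"offset": [0, 0.03, 0], "yaw": 0}

```text
clock: 18.7
tcp_pos: [0.5898, 0.1258, 0.1928]
orientation: [0.683, -0.182, 0.683, 0.182]
wrist_force: [3.7, -1.5, 0.9]
finger_gap: -0.0001
```

Run:
```python
from h import *
import bm
s=env.get_state();print(s['tcp_pos'],s['wrist_force'],s['clock'],rel([.5896,.1249,.1928],119.84,s));shot("wrist","15");bm.blade("15",s)
```

```text
[0.5898323  0.12582249 0.1927944 ] [ 3.71387246 -1.4908515   0.87302683] 18.7 (array([-0.  , -0.07, -0.07]), np.float64(-0.0), 'tilt', array([ 5.e-04,  2.e-04, -1.e+00]))
n 3230 minAreaRect ((0.11482429504394531, -0.6519527435302734), (63.543758392333984, 14.195387840270996), 28.13770866394043)
line 28.14561 [ 0.43741947 -1.0983659 ]
```

>>> servo_tool:
  increments:
    - {"offset": [0, -0.4, 0], "yaw": 0}
    - {"offset": [0, -0.7, 0], "yaw": 0}
    - {"offset": [-2.5, -0.7, 0], "yaw": 0}
    - {"offset": [-5.5, -0.7, 0], "yaw": 0}
    - {"offset": [-7, -1, 2], "yaw": 8}
    - {"offset": [-7, -2, 5], "yaw": 16}
    - {"offset": [-7, -3, 8], "yaw": 24}
    - {"offset": [-6, -3, 8.5], "yaw": 32}

```text
clock: 19.55
tcp_pos: [0.6809, 0.1423, 0.2518]
orientation: [0.707, 0.016, 0.707, -0.015]
wrist_force: [-0.2, 0.2, 0.0]
finger_gap: 0.0002
```

Run:
```python
from h import *
print(rel([.675,.1367,.246],86.3))
```

```text
(array([ 0.57, -0.58, -0.56]), np.float64(1.2), 'tilt', array([ 5.e-04,  6.e-04, -1.e+00]))
```

>>> servo_tool:
  increments:
    - {"offset": [0.3, -0.3, -0.3], "yaw": 1}
    - {"offset": [0.6, -0.6, -0.6], "yaw": 1.2}
    - {"offset": [0.6, -0.6, -0.6], "yaw": 1.2}
    - {"offset": [0.6, -0.6, -0.6], "yaw": 1.2}
    - {"offset": [0.6, -0.6, -0.6], "yaw": 1.2}
    - {"offset": [0.6, -0.6, -0.6], "yaw": 1.2}
    - {"offset": [0.6, -0.6, -0.6], "yaw": 1.2}
    - {"offset": [0.6, -0.6, -0.6], "yaw": 1.2}

```text
clock: 20.35
tcp_pos: [0.6721, 0.1363, 0.2469]
orientation: [0.707, 0.021, 0.707, -0.021]
wrist_force: [-1.4, -0.4, -0.7]
finger_gap: 0.0004
```

```bash
cat > zoom.py <<'E'
from h import *
import sys
t=sys.argv[1]; z=shot("wrist",t) if len(sys.argv)<3 else load(f"pics/wrist{t}.npz")
u0=proj(z,dial(27,.048,.0245),True)[0].round().astype(int); x0,y0=u0-25;k=12;print(u0)
im=cv2.resize(z['p'][y0:y0+50,x0:x0+50,::-1],None,fx=k,fy=k,interpolation=cv2.INTER_CUBIC)
im=(255*(im/255.)**.8).astype(np.uint8)
for s,w0 in [(34,5),(38,5),(42,5),(50,3),(54,5),(60,5)]:
  for w in ((-1,0,1)):
    A=np.radians(27.); P=C+1e-3*((np.cos(A)*X+np.sin(A)*Y)*s+(-np.sin(A)*X+np.cos(A)*Y)*w*w0+24.5*N)
    u=((proj(z,P,True)[0]-[x0,y0])+.5)*k; cv2.circle(im,tuple(int(round(v)) for v in u),2,(0,0,255),-1)
cv2.imwrite(f"pics/z{t}.png",im)
E
python3 zoom.py 16; python3 meas.py wrist16; python3 bm.py 16; python3 fine.py wrist16
```

```text
[334 133]
wrist16
clip 180 mean 27.1 mid 27.37 r 54.5 62.0
pointer 234 mean 27.24 mid 27.6 r 38.0 51.8
blade 1887 28.66 [4.  0.9]
handle 724 278.0
n 1725 minAreaRect ((0.05074310302734375, -0.7295265197753906), (65.03616333007812, 14.177257537841797), 29.046327590942383)
line 28.635618 [3.539959   0.83788615]
32 43 lat min/max/mid/mean -4.5 4.7 0.06 0.03
34 37 lat min/max/mid/mean -4.8 5.2 0.21 -0.49
36 47 lat min/max/mid/mean -5.0 5.6 0.29 0.2
38 41 lat min/max/mid/mean -4.6 5.2 0.31 -0.09
40 42 lat min/max/mid/mean -4.5 5.9 0.66 0.35
42 53 lat min/max/mid/mean -4.5 5.5 0.47 0.19
44 19 lat min/max/mid/mean -3.0 2.7 -0.1 -0.13
46 29 lat min/max/mid/mean -2.0 3.4 0.74 0.13
48 20 lat min/max/mid/mean -1.7 3.2 0.74 0.48
50 28 lat min/max/mid/mean -1.7 2.6 0.46 0.45
52 7 lat min/max/mid/mean -3.5 4.1 0.3 -0.12
54 43 lat min/max/mid/mean -4.4 5.2 0.4 0.21
56 42 lat min/max/mid/mean -4.7 5.0 0.15 -0.11
58 52 lat min/max/mid/mean -4.8 5.5 0.37 -0.04
60 56 lat min/max/mid/mean -4.3 5.2 0.43 0.24
```

View pics/z16.png

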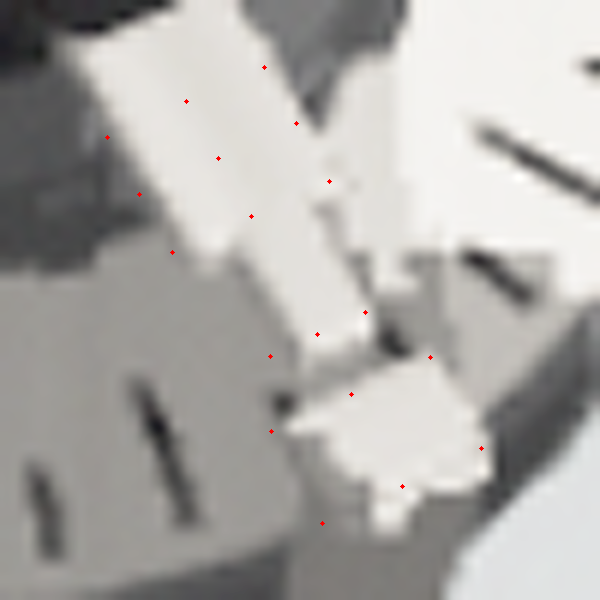

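Run:
```python
from h import *
P=[.5715,.0447,.171]; print(rel(P,86.3), dial(279,.088,.0475))
```

```text
(array([ 7.58, -9.73, -9.51]), np.float64(0.3), 'tilt', array([ 2.e-04,  1.e-04, -1.e+00])) [0.57176718 0.04491928 0.18840287]
```

>>> servo_tool:
  increments:
    - {"offset": [-1, -2.5, -2], "yaw": 0}
    - {"offset": [-1, -5, -4.5], "yaw": 0}
    - {"offset": [-1, -7.5, -7], "yaw": 0}
    - {"offset": [0, -9.7, -9.5], "yaw": 0}
    - {"offset": [0, -9.7, -9.5], "yaw": 0.3}
    - {"offset": [2.5, -9.7, -9.5], "yaw": 0.3}
    - {"offset": [5, -9.7, -9.5], "yaw": 0.3}
    - {"offset": [7.5, -9.7, -9.5], "yaw": 0.3}
  claw: 0.5

```text
clock: 21.2
tcp_pos: [0.5726, 0.0452, 0.1715]
orientation: [0.707, 0.023, 0.706, -0.023]
wrist_force: [-0.0, -0.3, -1.1]
finger_gap: 0.0425
```

>>> servo_tool:
  increments:
    - {"offset": [0, 0, 0], "yaw": 0}
    - {"offset": [0, 0, 0], "yaw": 0}
    - {"offset": [0, 0, 0], "yaw": 0}
    - {"offset": [0, 0, 0], "yaw": 0}
    - {"offset": [0, 0, 0], "yaw": 0}
    - {"offset": [0, 0, 0], "yaw": 0}
    - {"offset": [0, 0, 0], "yaw": 0}
    - {"offset": [0, 0, 0], "yaw": 0}
  claw: 0
  force: 30

```text
clock: 22.0
tcp_pos: [0.5719, 0.0449, 0.172]
orientation: [0.707, 0.023, 0.706, -0.023]
wrist_force: [2.3, -2.3, -7.0]
finger_gap: 0.0151
```

Run:
```python
from h import *
s=env.get_state();print(s['tcp_pos'],s['wrist_force'],s['finger_gap'],rel([0,0,0],86.3,s)[1:])
print(todial((s['tcp_pos']+[0,0,.019])[None]))
shot("wrist","17")
T=np.array([[0,0,-1],[np.cos(np.radians(86.3)),np.sin(np.radians(86.3)),0]]);T=np.r_[T,[np.cross(T[0],T[1])]]
for a in list(range(279,225,-3)): print(a,(100*T@(dial(a,.088,0)-dial(279,.088,0))).round(2),(100*T@(dial(a,.088,0)-dial(255,.088,0))).round(2))
```

```text
[0.57191292 0.04487051 0.17196761] [ 2.29242014 -2.25725213 -7.02601431] 0.015102313605693541 (np.float64(0.0), 'tilt', array([ 9.e-04, -1.e-04, -1.e+00]))
[[-80.14778619  88.25742481  49.69477827]]
279 [0. 0. 0.] [-1.72 -0.19  3.23]
276 [ 0.21 -0.06 -0.4 ] [-1.5  -0.25  2.82]
273 [ 0.43 -0.1  -0.81] [-1.29 -0.29  2.42]
270 [ 0.65 -0.11 -1.22] [-1.07 -0.3   2.01]
267 [ 0.86 -0.1  -1.62] [-0.85 -0.29  1.6 ]
264 [ 1.08 -0.06 -2.03] [-0.64 -0.25  1.2 ]
261 [ 1.29 -0.   -2.43] [-0.42 -0.19  0.8 ]
258 [ 1.51  0.08 -2.83] [-0.21 -0.11  0.4 ]
255 [ 1.72  0.19 -3.23] [0. 0. 0.]
252 [ 1.92  0.32 -3.62] [ 0.21  0.13 -0.39]
249 [ 2.13  0.48 -4.  ] [ 0.41  0.28 -0.77]
246 [ 2.33  0.65 -4.38] [ 0.61  0.46 -1.15]
243 [ 2.52  0.85 -4.74] [ 0.81  0.66 -1.52]
240 [ 2.71  1.07 -5.1 ] [ 1.    0.88 -1.87]
237 [ 2.9   1.31 -5.45] [ 1.18  1.12 -2.22]
234 [ 3.07  1.57 -5.78] [ 1.36  1.38 -2.56]
231 [ 3.25  1.85 -6.11] [ 1.53  1.66 -2.88]
228 [ 3.41  2.15 -6.41] [ 1.7   1.96 -3.19]
```

View pics/wrist17.png

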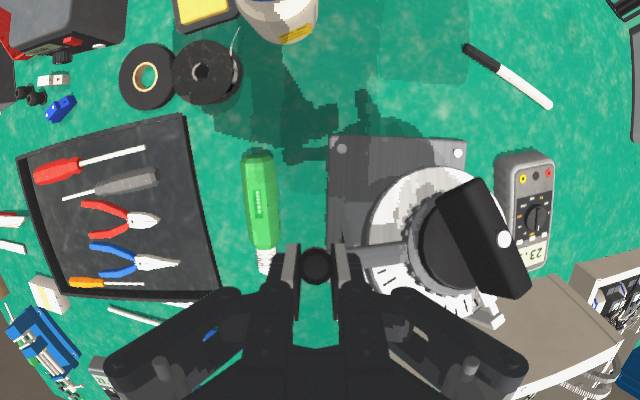

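Gripped. Tighten along the arc.

>>> servo_tool:
  increments:
    - {"offset": [0.21, -0.06, -0.4], "yaw": 0}
    - {"offset": [0.43, -0.1, -0.81], "yaw": 0}
    - {"offset": [0.65, -0.11, -1.22], "yaw": 0}
    - {"offset": [0.86, -0.1, -1.62], "yaw": 0}
    - {"offset": [1.08, -0.06, -2.03], "yaw": 0}
    - {"offset": [1.29, 0, -2.43], "yaw": 0}
    - {"offset": [1.51, 0.08, -2.83], "yaw": 0}
    - {"offset": [1.72, 0.19, -3.23], "yaw": 0}

```text
clock: 22.85
tcp_pos: [0.5434, 0.0487, 0.1568]
orientation: [0.71, 0.023, 0.703, -0.023]
wrist_force: [9.2, -2.9, -2.3]
finger_gap: 0.0152
```

>>> servo_tool:
  increments:
    - {"offset": [0.21, 0.13, -0.39], "yaw": 0}
    - {"offset": [0.41, 0.28, -0.77], "yaw": 0}
    - {"offset": [0.61, 0.46, -1.15], "yaw": 0}
    - {"offset": [0.81, 0.66, -1.52], "yaw": 0}
    - {"offset": [1.0, 0.88, -1.87], "yaw": 0}
    - {"offset": [1.18, 1.12, -2.22], "yaw": 0}
    - {"offset": [1.36, 1.38, -2.56], "yaw": 0}
    - {"offset": [1.53, 1.66, -2.88], "yaw": 0}

```text
clock: 23.65
tcp_pos: [0.5141, 0.065, 0.1407]
orientation: [0.709, 0.022, 0.705, -0.025]
wrist_force: [4.6, -11.4, -4.7]
finger_gap: 0.0154
```

Run:
```python
from h import *
s=env.get_state();print(s['tcp_pos'],s['wrist_force'],s['finger_gap'],rel([0,0,0],86.3,s)[1:])
print(todial((s['tcp_pos']+[0,0,.019])[None]))
```

```text
[0.51410216 0.06501735 0.14073576] [  4.63012972 -11.39174816  -4.72559814] 0.01544026090465008 (np.float64(-0.1), 'tilt', array([ 0.0057, -0.0049, -1.    ]))
[[-126.19388474   87.45923608   49.81300589]]
```

>>> servo_tool:
  increments:
    - {"offset": [0.06, 0.1, -0.1], "yaw": 0}
    - {"offset": [0.11, 0.2, -0.2], "yaw": 0}
    - {"offset": [0.17, 0.3, -0.31], "yaw": 0}
    - {"offset": [0.2, 0.38, -0.38], "yaw": 0}
    - {"offset": [0.2, 0.38, -0.38], "yaw": 0}
    - {"offset": [0.2, 0.38, -0.38], "yaw": 0}
    - {"offset": [0.2, 0.38, -0.38], "yaw": 0}
    - {"offset": [0.2, 0.38, -0.38], "yaw": 0}

```text
clock: 24.45
tcp_pos: [0.51, 0.0688, 0.1384]
orientation: [0.708, 0.022, 0.705, -0.025]
wrist_force: [3.6, -12.1, -4.2]
finger_gap: 0.0156
```

Run:
```python
from h import *
s=env.get_state();print(s['tcp_pos'],s['wrist_force'],s['finger_gap'],rel([0,0,0],86.3,s)[1:])
print(todial((s['tcp_pos']+[0,0,.019])[None]))
```

```text
[0.50998175 0.06876724 0.13841811] [  3.62552384 -12.11940422  -4.22538397] 0.015566243787926886 (np.float64(-0.1), 'tilt', array([ 0.0041, -0.0052, -1.    ]))
[[-130.13524729   87.77406989   49.81062905]]
```

>>> servo_tool:
  increments:
    - {"offset": [0.03, 0.1, -0.06], "yaw": 0}
    - {"offset": [0.07, 0.2, -0.12], "yaw": 0}
    - {"offset": [0.1, 0.3, -0.2], "yaw": 0}
    - {"offset": [0.12, 0.4, -0.25], "yaw": 0}
    - {"offset": [0.12, 0.4, -0.25], "yaw": 0}
    - {"offset": [0.12, 0.4, -0.25], "yaw": 0}
    - {"offset": [0.12, 0.4, -0.25], "yaw": 0}
    - {"offset": [0.12, 0.4, -0.25], "yaw": 0}

```text
clock: 25.25
tcp_pos: [0.509, 0.0697, 0.1379]
orientation: [0.709, 0.02, 0.704, -0.028]
wrist_force: [5.6, -22.7, -2.8]
finger_gap: 0.0157
```

Run:
```python
from h import *
s=env.get_state();print(s['tcp_pos'],s['wrist_force'],s['finger_gap'],rel([0,0,0],86.3,s)[1:])
print(todial((s['tcp_pos']+[0,0,.019])[None]))
shot("wrist","18")
```

```text
[0.50903512 0.06970268 0.13790608] [  5.55757198 -22.70142316  -2.76892165] 0.015722545219055268 (np.float64(-0.2), 'tilt', array([ 0.0065, -0.0119, -0.9999]))
[[-131.06442203   87.84560485   49.83036477]]
```

View pics/wrist18.png

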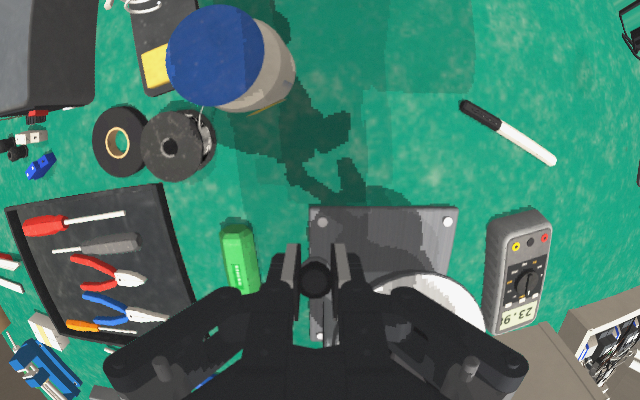

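>>> servo_tool:
  increments:
    - {"offset": [-0.05, -0.2, 0.1], "yaw": 0}
    - {"offset": [-0.1, -0.3, 0.2], "yaw": 0}
    - {"offset": [-0.1, -0.3, 0.2], "yaw": 0}
    - {"offset": [-0.1, -0.3, 0.2], "yaw": 0}
    - {"offset": [-0.1, -0.3, 0.2], "yaw": 0}
    - {"offset": [-0.1, -0.3, 0.2], "yaw": 0}
    - {"offset": [-0.1, -0.3, 0.2], "yaw": 0}
    - {"offset": [-0.1, -0.3, 0.2], "yaw": 0}

```text
clock: 26.1
tcp_pos: [0.5091, 0.0695, 0.1379]
orientation: [0.708, 0.021, 0.706, -0.025]
wrist_force: [3.4, -11.7, -4.6]
finger_gap: 0.0155
```

>>> servo_tool:
  increments:
    - {"offset": [0, 0, 0], "yaw": 0}
    - {"offset": [0, 0, 0], "yaw": 0}
    - {"offset": [0, 0, 0], "yaw": 0}
    - {"offset": [0, 0, 0], "yaw": 0}
    - {"offset": [0, 0, 0], "yaw": 0}
    - {"offset": [-2, 0, -0.5], "yaw": 0}
    - {"offset": [-5, 0, -0.5], "yaw": 0}
    - {"offset": [-9, 0, -0.5], "yaw": 0}
  claw: 0.5

```text
clock: 26.9
tcp_pos: [0.5013, 0.073, 0.2265]
orientation: [0.705, 0.023, 0.708, -0.022]
wrist_force: [1.3, 0.1, -0.1]
finger_gap: 0.0428
```

Run:
```python
from h import *
print(env.get_state()['wrist_force'],rel([.673,.1367,.30],86.3), rel([.673,.1367,.247],86.3)[0])
```

```text
[ 1.31673222  0.05337763 -0.13256386] (array([-7.42,  7.45, 16.7 ]), np.float64(0.1), 'tilt', array([-3.8e-03,  3.0e-04, -1.0e+00])) [-2.12  7.45 16.73]
```

>>> servo_tool:
  increments:
    - {"offset": [-4, 0, 0], "yaw": 0}
    - {"offset": [-7, 1, 2], "yaw": 0}
    - {"offset": [-7.4, 3, 6], "yaw": 0}
    - {"offset": [-7.4, 5, 10.5], "yaw": 0}
    - {"offset": [-7, 7, 14.5], "yaw": 0}
    - {"offset": [-4.5, 7.5, 16.7], "yaw": 0}
    - {"offset": [-2.1, 7.5, 16.7], "yaw": 0}
    - {"offset": [-2.1, 7.5, 16.7], "yaw": 0}
  claw: 0

```text
clock: 27.7
tcp_pos: [0.6727, 0.1372, 0.2426]
orientation: [0.704, 0.022, 0.71, -0.023]
wrist_force: [-0.8, -0.1, -0.9]
finger_gap: -0.0001
```

>>> servo_tool:
  increments:
    - {"offset": [0, 0, 0], "yaw": 0}
    - {"offset": [0, 0, 0], "yaw": 0}
    - {"offset": [0, 0, 0], "yaw": 0}
    - {"offset": [0, 0, 0], "yaw": 0}
    - {"offset": [0, 0, 0], "yaw": 0}
    - {"offset": [0, 0, 0], "yaw": 0}
    - {"offset": [0, 0, 0], "yaw": 0}
    - {"offset": [0, 0, 0], "yaw": 0}

```text
clock: 28.5
tcp_pos: [0.6742, 0.1369, 0.248]
orientation: [0.707, 0.023, 0.707, -0.023]
wrist_force: [-0.8, -0.1, -0.3]
finger_gap: 0.0001
```

```bash
python3 zoom.py 19; python3 meas.py wrist19; python3 bm.py 19; python3 fine.py wrist19
```

```text
[332 130]
wrist19
clip 177 mean 26.99 mid 27.12 r 54.5 62.0
pointer 228 mean 27.22 mid 27.41 r 38.1 51.9
blade 1851 28.52 [3.9 0.8]
handle 394 232.0
n 1693 minAreaRect ((0.1569232940673828, -0.28674888610839844), (63.67062759399414, 14.025801658630371), 28.227819442749023)
line 28.44916 [3.4439776  0.86001486]
32 38 lat min/max/mid/mean -4.8 5.2 0.22 -0.06
34 38 lat min/max/mid/mean -4.5 4.5 0.01 -0.19
36 45 lat min/max/mid/mean -4.6 5.3 0.36 -0.01
38 42 lat min/max/mid/mean -4.9 5.3 0.2 -0.22
40 39 lat min/max/mid/mean -4.3 4.7 0.23 0.13
42 49 lat min/max/mid/mean -4.1 5.5 0.67 0.18
44 18 lat min/max/mid/mean -1.5 2.5 0.48 0.29
46 27 lat min/max/mid/mean -2.2 3.1 0.44 0.17
48 23 lat min/max/mid/mean -2.0 3.2 0.58 0.34
50 29 lat min/max/mid/mean -1.4 3.2 0.87 0.71
52 11 lat min/max/mid/mean -4.4 4.4 -0.02 -0.22
54 43 lat min/max/mid/mean -5.0 5.3 0.14 0.1
56 44 lat min/max/mid/mean -4.3 5.3 0.49 0.11
58 44 lat min/max/mid/mean -4.9 4.9 0.04 -0.2
60 61 lat min/max/mid/mean -4.6 5.4 0.39 0.04
```

View pics/z19.png

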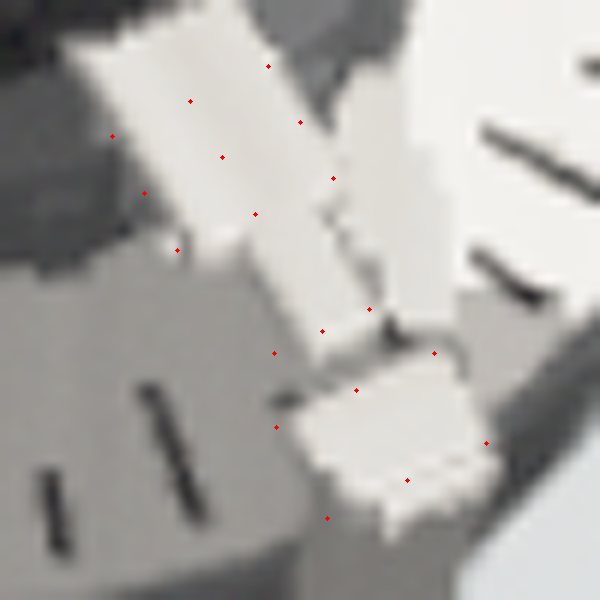

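View pics/wrist19.png

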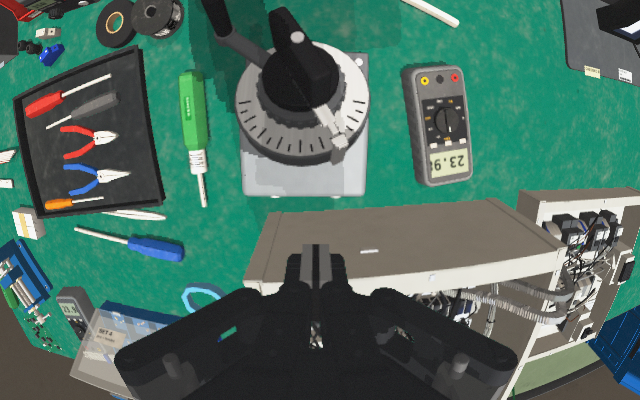

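>>> servo_tool:
  increments:
    - {"offset": [-4, 0, 0], "yaw": 0}
    - {"offset": [-8, 1, -2], "yaw": 0}
    - {"offset": [-8, 4, -5.5], "yaw": 0}
    - {"offset": [-8, 7, -9], "yaw": 0}
    - {"offset": [-8, 9, -13], "yaw": 0}
    - {"offset": [-8, 11, -17], "yaw": 0}
    - {"offset": [-8, 13, -21], "yaw": 0}
    - {"offset": [-8, 15, -25], "yaw": 0}

```text
clock: 29.35
tcp_pos: [0.4326, 0.3032, 0.3281]
orientation: [0.707, 0.023, 0.707, -0.023]
wrist_force: [-0.5, 0.9, 0.7]
finger_gap: -0.0002
```

>>> servo_tool:
  increments:
    - {"offset": [0, 1, -4], "yaw": 0}
    - {"offset": [0, 2, -6], "yaw": 0}
    - {"offset": [0, 2, -6], "yaw": 0}
    - {"offset": [0, 2, -6], "yaw": 0}
    - {"offset": [0, 2, -6], "yaw": 0}
    - {"offset": [0, 2, -6], "yaw": 0}
    - {"offset": [0, 2, -6], "yaw": 0}
    - {"offset": [0, 2, -6], "yaw": 0}

```text
clock: 30.15
tcp_pos: [0.3763, 0.326, 0.3277]
orientation: [0.707, 0.023, 0.707, -0.023]
wrist_force: [-0.8, -0.3, 0.2]
finger_gap: 0.0001
```

Run:
```python
from h import *
a=shot("top","20");b=shot("scene","20")
import meas
for n in("top20","scene20"): print(n);meas.meas(f"pics/{n}.npz",False)
t=load("pics/top0.npz");s=load("pics/scene0.npz")
f=lambda z,y,x,h,w,k:cv2.resize(z['p'][y:y+h,x:x+w,::-1],None,fx=k,fy=k,interpolation=cv2.INTER_CUBIC)
cv2.imwrite("pics/cmp20.png",np.vstack([np.hstack([f(t,140,325,100,130,3),f(a,140,325,100,130,3)]),np.hstack([f(s,190,300,97,130,3),f(b,190,300,97,130,3)])]))
```

```text
top20
clip 16 mean 27.51 mid 27.43 r 55.4 62.2
pointer 21 mean 27.81 mid 27.91 r 38.6 52.1
blade 197 28.12 [1.8 0.5]
handle 80 230.7
scene20
clip 13 mean 27.56 mid 27.51 r 54.6 60.9
pointer 21 mean 27.55 mid 27.95 r 38.8 50.1
blade 181 28.78 [-1. -1.]
handle 84 231.0
```

View pics/cmp20.png

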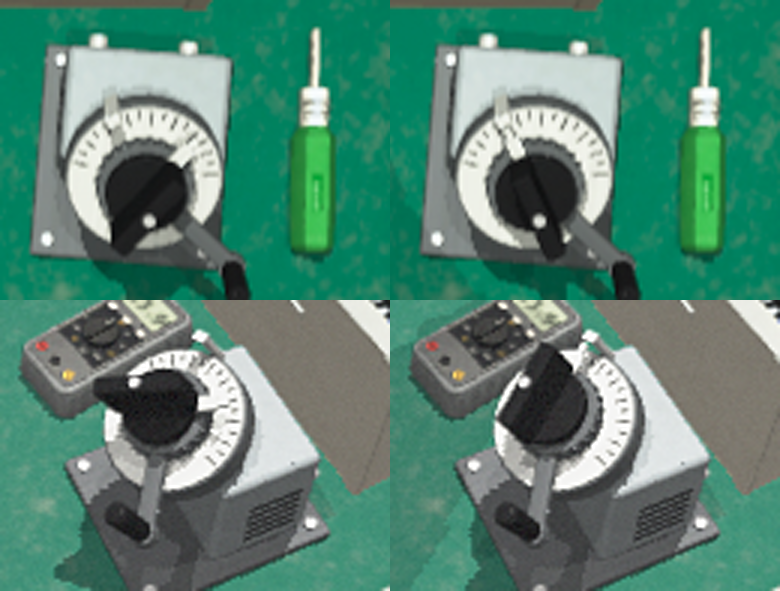

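View pics/top20.png

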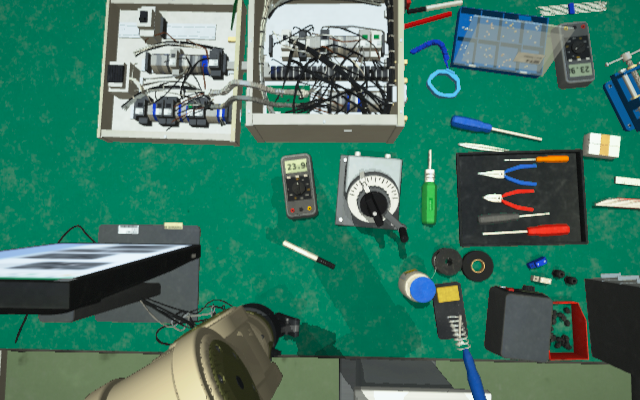

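Top and scene views agree. The handle reads 230.7/231.0 degrees, against 230.7/230.9 when tight at the start. Pointer and clip both read about 27.5 degrees, and nothing else has moved. Handing in.

Run:
```python
from workcell import env
print(env.hand_in())
```

```text
the job is handed in; nothing more can be done
None
```

The rheostat is set and locked, and I handed the job in at about 30 s on the clock. I swung the lever to fully loose and pushed the blade counter-clockwise with the closed fingertips. The first push stopped about 1° short of the clip, so I nudged it on. Then I swung the lever back to its tight stop, let go and moved the arm clear.

- **Pointer against clip:** In the last pictures from the top, scene and wrist cameras, the pointer's mean angle is within about 0.3° of the clip's. The clip still reads about 27°, as at the start.
- **After tightening:** The setting did not shift. The pointer's mean angle in the wrist view was 27.2° both before and after.
- **Lever:** The handle reads 230.7° (top) and 231.0° (scene), against 230.7° and 230.9° when tight at the start. The wrist force roughly doubled when I pushed against the end stop. The wrist view gave 232.0°, but that view also read about 1.7° off the nominal angle when the lever was loose, so I trusted the other two cameras.
- **Disagreement:** The blade's direction reads about 1° more than the pointer's (28.1° to 28.8°). I judged the setting by the pointer and clip themselves.
- **Rest of the bench:** The meter, torque tool and marker look unmoved in the final top picture. I compared them by eye and did not measure them.

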